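# Finish an interlocked two-layer carton stack from a sloping feed rack

## Robot

A 6-joint arm with a two-finger parallel gripper is mounted at the origin on the work surface. World frame = base frame: x ahead of the robot, y to its left, z up, the work surface at z = 0. Lengths are in m, angles in rad, forces in N, time in s.
With the tool pointing down it reaches from about 0.35 to 0.975 m from the base axis. Payload 4.9 kg.
Tool frame: the origin (TCP) lies on the centre line of the jaws, within the pads' length; the fingertips stand 14 mm ahead of it and the grasp point (between the pads) lies 5 mm behind it (nose_length is the distance from the TCP to the fingertips, in m); y points along the fingers, x is the direction in which the jaws open and shut, and the axes are right-handed (so a half turn about y gives the same grasp; the last joint's range is limited). The gripper opens to 85 mm and grips with 20 to 120 N. Pads are 22 mm wide; open, the fingers measure 114 mm over their backs; the gripper's body (76 mm by 85 mm) begins 54 mm behind the grasp point. The pads swing forward as they close: fully open they stand 13 mm farther back than shut.
Start: joints at [-1.39, 0.053, 1.613, -0, 1.476, -0.119], TCP at [0.185, -0.597, 0.245] pointing down, gripper open.
Joint ranges: [-3.01, 3.01], [-1.01, 2.22], [0.06, 2.58], [-1.02, 4.17], [0.09, 2.62], [-3.14, 3.14]. Speed limits (rad/s): [2.57, 2.57, 3.14, 3.14, 3.14, 3.14].

## Interface

Orientations are given as a rotation vector (axis times angle).
In Python, from station import get_obs, get_image, finish_job, nose_length gives the robot as it stands.
- The arm moves only by the tool send_rows, never from a script. Its argument "deltas" is a list of rows, each a list of 7 numbers: the gripper's target within -1 to 1 (fully open at 1, half-way at 0, shut at -1), then the shift along the tool's x, y, z in m, then the turn, a rotation vector about the tool's x, y, z in degrees. In form: [[hand, tx, ty, tz, wx, wy, wz], ...]. A call has exactly 10 rows; each row is the pose to reach, as a shift and turn from the pose commanded when the call began, along the tool's axes at that moment; what a row does not reach only later rows make up. A row lasts 1/8 s, in which the tool goes at most 62.5 mm and 10.7 degrees, less where a joint would pass 70% of its speed; a pose out of reach is approached as far as the arm can. A call with a gripper value outside its range is refused whole. The fingers move at their own pace and stop on an object; "newtons" is the grip in N (left out, the last holds). Time passes only in rows, so rows that repeat a pose let the fingers close, or fill a call up. It gives the time, the measured TCP pose, the force and the opening at its end, in the units of the state.
- get_obs(): the state, without advancing time (a new reading comes with each control period).
- get_image(name): name is "side" or "top" or "wrist"; returns a dict with "frame" (384x512x3 uint8, red, green, blue), "mtx" (3x3 intrinsics, pixels), "rvec" (rotation vector, rad) and "tvec" (3), from world to camera coordinates, as OpenCV has them. Camera axes: x right, y down, z forward; pixel columns grow to the right and rows downward; lengths in m; the calibration is good to about 2 mm. A picture is of the moment at which its call begins. There is no depth.
- finish_job(): hands the job in, once; it reports no verdict.
The state is a dict: "t": time; "q": joint angles; "dq": joint speeds; "effort": joint torques, N m; "tool_pos": TCP position; "tool_rot": TCP orientation; "contact_force": force on the tool from outside, world axes, zero at the start; "wrist_torque": the same for the moment, N m; "opening": finger opening in m.
Only numpy, scipy, OpenCV 4.12 (cv2) and the standard library are available. Lean on these libraries where they do the work, as an engineer would, in place of code of your own. Each camera call takes 0.05 s, during which the arm holds its last target.

## Task

Stack the four cartons from the sloping rack on the plywood skid. First complete the bottom layer by setting one crosswise against the ends of the two that are already there; then build a second, three-carton layer on top in the mirrored pattern, so that its crosswise carton lies at the opposite end from the one below and its lengthwise pair bridges the joint. Set every carton down level, open side up and close against its neighbours rather than dropping it, and leave the two cartons already laid and the other things on the bench where they are.

Things in the scene. Friction and masses are not known exactly. Their poses are not given: they have to be found in the camera images.
- carton_1: Open-topped cardboard carton, 130 long (x) x 65 wide (y) x 45 mm high, walls and floor 4 mm, about 0.3 kg. Grip it by the stiff partition, 10 mm thick, that crosses it wall to wall at mid-length (top 42 mm above the underside), fingers inside the carton, closing along its length (x). Origin: centre of the underside, z out of the open top. Same under a half turn. Starts in the rack.
- carton_2: Same as carton_1. In every carton two steel fittings (21 mm across, top 39 mm above the underside) are fixed at x = +-49 mm; between each and the partition 33 mm is free for a finger. Starts in a rack lane, sloped 30 degrees, its length up the slope.
- carton_3: Same as carton_1, in another rack lane. The four are interchangeable.
- carton_4: Same as carton_1, in another rack lane.
- base_a: Same carton (origin and axes as carton_1), already on the skid: one of the bottom layer's lengthwise pair, at skid x = -35.5, y = +35.5 mm.
- base_b: As base_a, at skid x = -35.5, y = -35.5 mm.
- rack: Blue steel feed rack, fixed, 312 wide (y) x 140 mm deep. Its bed rises 30 degrees towards its +x (away from the robot); an 18 mm lip stops the cartons. Four lanes, y = -111, -37, 37, 111 mm, parted by strips 10 mm high. Carton origins there: x = -13, z = 65 mm, their z leaning 30 degrees to rack -x. Highest point 137 mm. Origin: on the bench under its centre. May be left or right.
- skid: Plywood skid, fixed, 220 (x) x 152 (y) x 22 mm high, at any yaw, on the side opposite the rack. Origin: centre of its underside. Two cartons lie on it along skid x, side by side at its -x end; its +x end is free. Finished, each layer covers 201 x 136 mm with 6 mm gaps; carton tops are 67 mm (bottom layer) and 112 mm (second) above the bench.
- low_cross (a point): Where the bottom layer's missing carton belongs: centre of its underside, on the skid's top (22 mm above the bench) at skid x = +68, y = 0 mm; the carton's length lies along skid y. Site axes are the skid's.
- top_cross (a point): Where the second layer's crosswise carton belongs: centre of its underside, 67 mm above the bench, at skid x = -68, y = 0 mm; the carton's length lies along skid y.
- top_a (a point): Where one of the second layer's lengthwise pair belongs: centre of its underside, 67 mm above the bench, at skid x = +35.5, y = +35.5 mm; the carton's length lies along skid x.
- top_b (a point): Where the other of the second layer's lengthwise pair belongs: as top_a, at skid y = -35.5 mm.
- gauge_case: Bystander: black plastic instrument case lying flat, 130 x 60 x 26 mm, between robot, rack and skid. Origin: centre of its underside.
- tape_roll: Bystander: roll of clear packing tape lying flat, 100 mm across, 48 mm high, at the far side of the bench. Origin: centre of its underside.
- oil_jar: Bystander: amber jar with a lid, 70 mm across, 85 mm high, at the far side of the bench. Origin: centre of its underside.
Mind the look-alikes: they are no part of the job. Leave any blue or purple look-alike of the carton_2 alone. What is shaped like the carton_3 but black is not meant.

How it is judged:
By the outcome, as a careful person would: the job done as asked, in the order asked, and still so for the second after the job is handed in, with the robot touching nothing.
It also fails if it takes over 72 s, if anything falls off the work surface, if the arm or the gripper's body presses on something with over 40 N, if the wrist force passes 120 N, or if a joint passes its speed limit or range.

## Working session

There is one attempt and no reset: what is moved stays moved. The work goes in short steps, Python scripts to look and compute and a tool call to move; the robot and the scene stay as the last step left them, time stands still between calls to the robot, and variables do not carry over. Pictures are saved under pics/ and viewed, and the job is handed in when it is done.

Besides the shell and the picture viewer there is one more tool, called as name(argument=value, ...), one argument or row to a line, values as JSON. send_rows: Moves the arm, as the interface text tells. Its arguments: {"type":"object","properties":{"deltas":{"type":"array"},"newtons":{"type":"number"}},"required":["deltas"]}

```bash
mkdir -p pics; ls
python3 - <<'E'
from station import *
import cv2,numpy as np
o=get_obs();print(o,nose_length if not callable(nose_length) else nose_length())
for n in("side","top","wrist"):
    d=get_image(n);cv2.imwrite(f"pics/{n}0.png",d["frame"][:,:,::-1]);print(n,d["mtx"].tolist(),d["rvec"],d["tvec"], -cv2.Rodrigues(np.array(d["rvec"],float))[0].T@np.array(d["tvec"],float).ravel())
E
```

```text
pics
{'t': 0.0, 'q': array([-1.39002429e+00,  5.33430026e-02,  1.61424508e+00, -1.27815129e-05,
        1.47596480e+00, -1.18981103e-01]), 'dq': array([-0.00020207, -0.00140888,  0.00030223, -0.00210046,  0.00043482,
       -0.0013216 ]), 'effort': array([ 4.78802958e-04, -3.93679583e+01, -3.70177925e+01, -2.71463858e-05,
        7.07803789e-03, -9.23131438e-06]), 'tool_pos': array([ 0.1844588 , -0.59656827,  0.24410078]), 'tool_rot': array([-1.33485102,  0.98660181, -0.98421635]), 'contact_force': array([0.32942196, 0.19526472, 1.28825084]), 'wrist_torque': array([0.01023923, 0.04238344, 0.07572615]), 'opening': 0.08561698084672355} 0.014
side [[451.93415765722443, 0.0, 261.2345476432176], [0.0, 451.93415765722443, 192.3337847931377], [0.0, 0.0, 1.0]] [ 0.56091871 -2.56424295  1.3668078 ] [0.48514414 0.20200394 1.35191643] [0.04449207 1.12312089 0.91677062]
top [[423.43429457785123, 0.0, 255.12734574123525], [0.0, 423.43429457785123, 197.73441913576644], [0.0, 0.0, 1.0]] [ 2.13554213 -2.19568699  0.07972348] [-0.03110924  0.54829135  1.16599001] [ 0.43792434 -0.06633703  1.21034936]
wrist [[289.59686014398096, 0.0, 255.4718931411708], [0.0, 289.59686014398096, 190.06044181007675], [0.0, 0.0, 1.0]] [-2.31686467  1.7092126   0.2701367 ] [-0.62434933 -0.0397224   0.37938519] [ 0.25938329 -0.57382976  0.37250878]
```

View pics/side0.png

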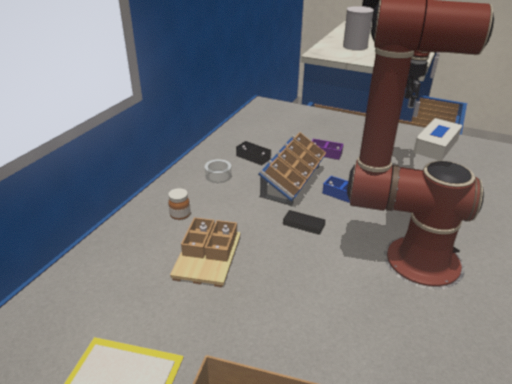

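View pics/top0.png

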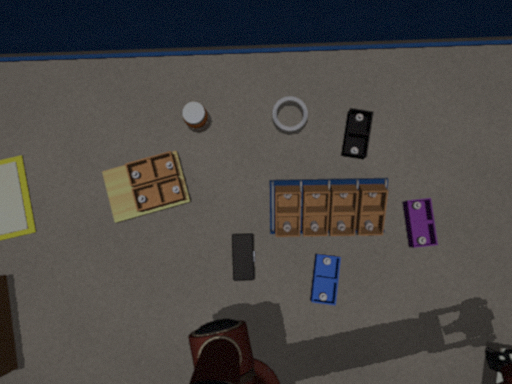

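View pics/wrist0.png

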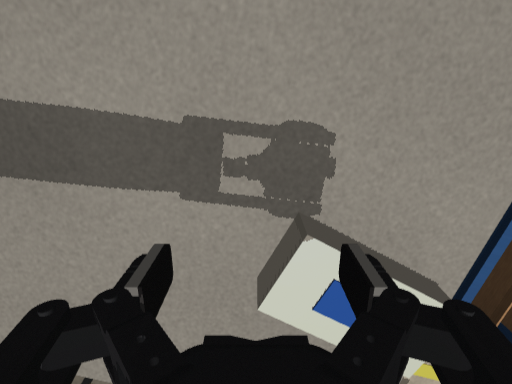

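Run:
```python
import cv2,numpy as np
print(cv2.Rodrigues(np.array([-1.33485102,  0.98660181, -0.98421635]))[0].round(3))
i=cv2.imread('pics/top0.png')
cv2.imwrite('pics/top0_rack.png',cv2.resize(i[130:330,330:512],None,fx=3,fy=3,interpolation=cv2.INTER_CUBIC)[:600])
cv2.imwrite('pics/top0_skid.png',cv2.resize(i[100:300,80:280],None,fx=3,fy=3,interpolation=cv2.INTER_CUBIC))
```

```text
[[ 0.295 -0.     0.955]
 [-0.955  0.002  0.295]
 [-0.002 -1.     0.   ]]
```

View crops.

View pics/top0_rack.png

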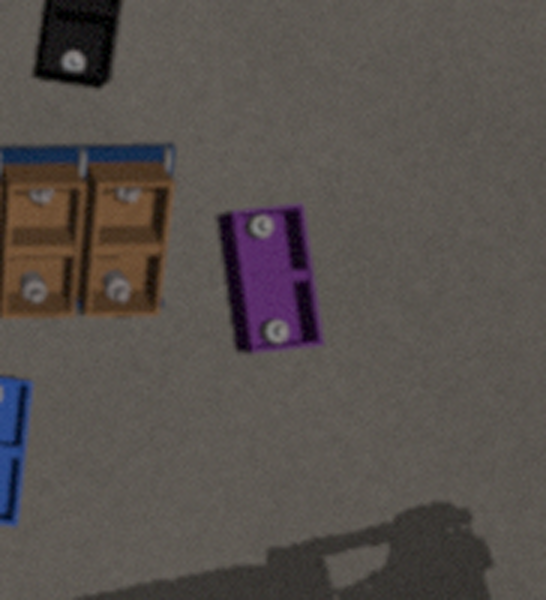

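View pics/top0_skid.png

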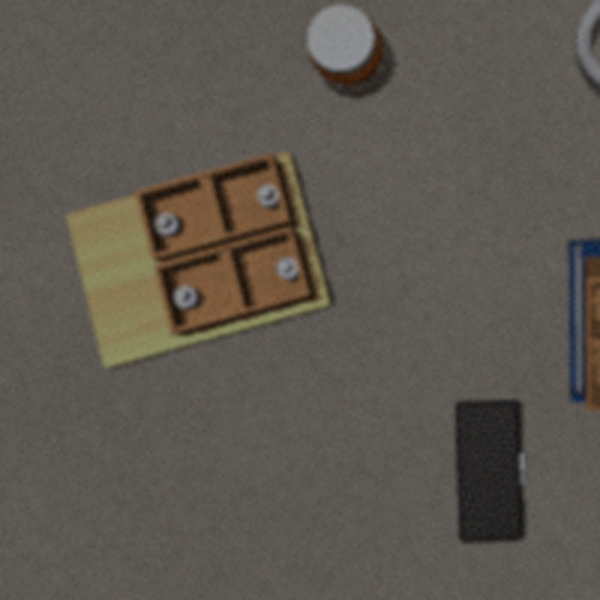

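```bash
cat > h.py <<'E'
import numpy as np,cv2
from scipy.optimize import least_squares
def cam(d): return np.array(d["mtx"],float),np.array(d["rvec"],float),np.array(d["tvec"],float)
def proj(P,d):
    K,r,t=cam(d);return cv2.projectPoints(np.atleast_2d(P).astype(float),r,t,K,None)[0].reshape(-1,2)
def rays(px,d,z):
    K,r,t=cam(d);R=cv2.Rodrigues(r)[0];c=-R.T@t.ravel()
    v=(np.c_[np.atleast_2d(px),np.ones(len(np.atleast_2d(px)))]@np.linalg.inv(K).T)@R
    return c+v*((z-c[2])/v[:,2])[:,None]
def Rz(a): return np.array([[np.cos(a),-np.sin(a),0],[np.sin(a),np.cos(a),0],[0,0,1]])
def fit(local,px,d,x0):
    f=lambda p:(proj(local@Rz(p[2]).T+[p[0],p[1],0],d)-px).ravel()
    s=least_squares(f,x0);return s.x,f(s.x).reshape(-1,2)
E
python3 - <<'E'
from station import *;from h import *
import pickle
d=get_image("top");s=get_image("side");pickle.dump((d,s),open('cams.pkl','wb'))
px=np.array([[67,213],[104,368],[330,303],[290,152]])/3+[80,100]
loc=np.array([[.11,-.076,.022],[.11,.076,.022],[-.11,.076,.022],[-.11,-.076,.022]])
print(rays(px,d,.022))
loc2=loc.copy()
p,e=fit(loc,px,d,[.55,.2,1.83]);print('skid',p,np.degrees(p[2]),e.round(1).tolist())
for n,im in(("side",s),("top",d)):
    x0,y0,w,h=(165,205,90,85) if n=="side" else (90,140,110,90)
    c=im["frame"][y0:y0+h,x0:x0+w,::-1];cv2.imwrite(f"pics/{n}_skidz.png",cv2.resize(c,None,fx=6,fy=6,interpolation=cv2.INTER_CUBIC))
    x0,y0,w,h=(255,125,80,80) if n=="side" else (262,170,132,75)
    c=im["frame"][y0:y0+h,x0:x0+w,::-1];cv2.imwrite(f"pics/{n}_rackz.png",cv2.resize(c,None,fx=6,fy=6,interpolation=cv2.INTER_CUBIC))
E
```

```text
[[0.63660361 0.38784118 0.022     ]
 [0.48821054 0.35187592 0.022     ]
 [0.54348446 0.13793112 0.022     ]
 [0.6889427  0.17429796 0.022     ]]
skid [0.58931471 0.26299301 1.81581288] 104.03841424864174 [[-0.1, 0.1], [0.2, -0.3], [0.0, 0.4], [-0.1, -0.3]]
```

View pics/top_rackz.png

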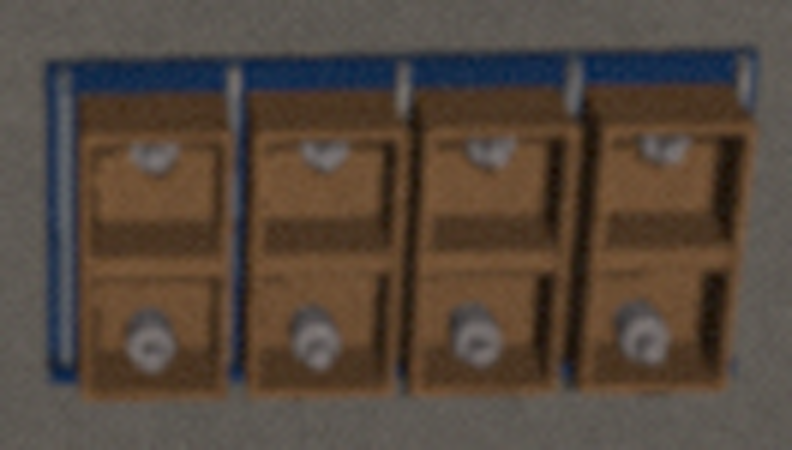

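View pics/side_rackz.png

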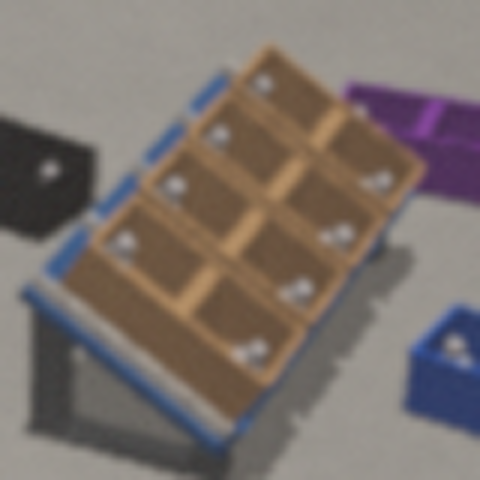

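View pics/side_skidz.png

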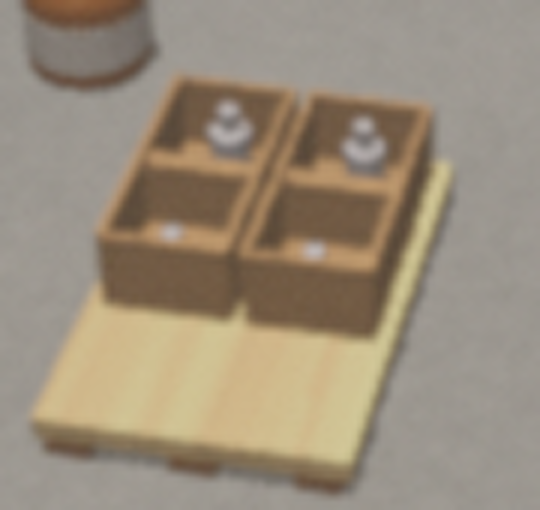

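View pics/top_skidz.png

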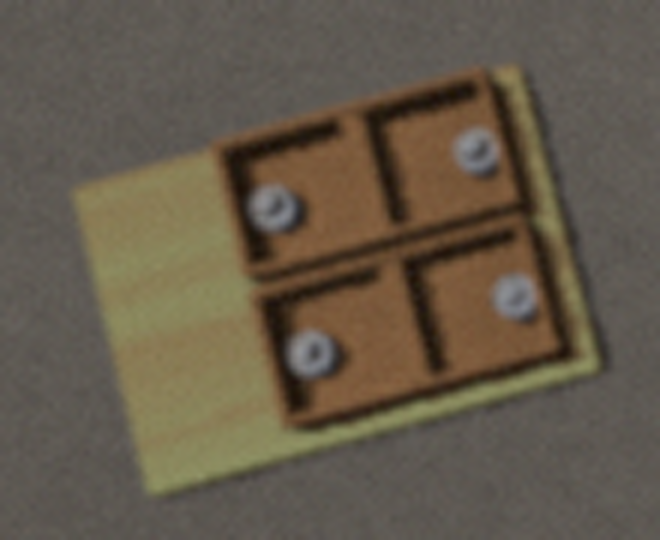

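```bash
cat >> h.py <<'E'
c30,s30=np.cos(np.pi/6),np.sin(np.pi/6)
Rt=np.array([[c30,0,-s30],[0,1,0],[s30,0,c30]]) # cols: carton x,y,z in rack
def lane(P,y): return np.atleast_2d(P)@Rt.T+[-.013,y,.065]
def rim(sx,sy): return np.array([sx*.065,sy*.0325,.045])
def draw(im,segs,d,col,sc,x0,y0):
    for a,b in segs:
        q=(proj(np.array([a,b]),d)-[x0,y0]+.5)*sc
        cv2.line(im,tuple(int(v) for v in q[0]),tuple(int(v) for v in q[1]),col,1)
def cartonsegs(T):
    B=[(1,1),(1,-1),(-1,-1),(-1,1)];o=[]
    for z in(0,.045):
        for i in range(4):
            a,b=B[i],B[(i+1)%4];o.append((T([a[0]*.065,a[1]*.0325,z]),T([b[0]*.065,b[1]*.0325,z])))
    o.append((T([0,.0325,.042]),T([0,-.0325,.042])))
    return o
E
cat > f1.py <<'E'
from h import *
import pickle
d,s=pickle.load(open('cams.pkl','rb'))
T=lambda a,off:np.array(a,float)/6+off
pt=T([[85,396],[226,398],[82,130],[228,132],[580,390],[727,388],[597,125],[752,125]],[262-.4,170-.4])
lt=np.vstack([lane(rim(-1,1),.111),lane(rim(-1,-1),.111),lane(rim(1,1),.111),lane(rim(1,-1),.111),lane(rim(-1,1),-.111),lane(rim(-1,-1),-.111),lane(rim(1,1),-.111),lane(rim(1,-1),-.111)])
ps=T([[93,243],[143,187],[268,387],[308,330],[270,45],[427,165]],[255-.4,125-.4])
ls=np.vstack([lane(rim(1,1),.111),lane(rim(1,-1),.111),lane(rim(-1,1),.111),lane(rim(-1,-1),.111),lane(rim(1,-1),-.111),lane(rim(-1,-1),-.111)])
W=lambda P,p:P@Rz(p[2]).T+[p[0],p[1],0]
ft=lambda p:(proj(W(lt,p),d)-pt); fs=lambda p:(proj(W(ls,p),s)-ps)
for nm,f in(("top",lambda p:ft(p).ravel()),("side",lambda p:fs(p).ravel()),("both",lambda p:np.r_[ft(p).ravel(),fs(p).ravel()])):
    r=least_squares(f,[.55,-.25,0]);print(nm,r.x.round(4),np.degrees(r.x[2]).round(2),np.abs(r.fun).max().round(2))
print(ft(r.x).round(1).tolist(),fs(r.x).round(1).tolist())
p=r.x
# skid
B=lambda sx,sy,c,z=.067:np.array([-.0355+sx*.065,c*.0355+sy*.0325,z])
st=T([[73,187],[150,495],[600,370],[522,67],[212,145],[250,277],[255,292],[290,427],[487,70],[570,355]],[90-.4,140-.4])
S=lambda sx,sy:np.array([sx*.11,sy*.076,.022])
slt=np.array([S(1,-1),S(1,1),S(-1,1),S(-1,-1),B(1,-1,-1),B(1,1,-1),B(1,-1,1),B(1,1,1),B(-1,-1,-1),B(-1,1,1)])
ss=T([[35,425],[355,467],[453,163],[102,235],[238,248],[243,258],[380,268],[432,108],[180,77]],[165-.4,205-.4])
sls=np.array([S(1,-1),S(1,1),S(-1,1),B(1,-1,-1),B(1,1,-1),B(1,-1,1),B(1,1,1),B(-1,1,1),B(-1,-1,-1)])
gt=lambda p:(proj(W(slt,p),d)-st); gs=lambda p:(proj(W(sls,p),s)-ss)
for nm,f in(("top",lambda p:gt(p).ravel()),("side",lambda p:gs(p).ravel()),("both",lambda p:np.r_[gt(p).ravel(),gs(p).ravel()])):
    r=least_squares(f,[.59,.26,1.82]);print(nm,r.x.round(4),np.degrees(r.x[2]).round(2),np.abs(r.fun).max().round(2))
print(gt(r.x).round(1).tolist(),gs(r.x).round(1).tolist())
E
python3 f1.py
```

```text
top [ 0.5284 -0.2414 -0.0109] -0.63 1.0
side [ 0.5241 -0.241  -0.0096] -0.55 1.09
both [ 0.5273 -0.2415 -0.0087] -0.5 1.86
[[-0.9, 1.1], [-0.0, 0.3], [-0.7, 1.1], [0.6, 0.2], [-0.1, 0.6], [-0.1, 0.5], [1.0, 0.1], [0.9, -0.4]] [[-1.0, -0.4], [-1.9, 0.4], [-0.3, -0.3], [-0.4, -0.1], [-0.6, -1.3], [-0.5, -0.3]]
top [0.5892 0.2621 1.814 ] 103.94 1.24
side [0.5859 0.2654 1.8279] 104.73 1.03
both [0.5881 0.2628 1.8195] 104.25 1.54
[[0.5, 0.9], [0.5, 0.9], [0.6, 0.4], [-0.2, -0.1], [0.0, 0.2], [-0.5, 0.8], [-0.8, 0.4], [-0.8, 0.7], [-0.2, -0.2], [-1.4, -0.3]] [[-0.1, -1.5], [-0.1, -1.1], [0.4, -0.4], [-0.6, -0.5], [-1.3, 0.2], [-0.1, -1.2], [-0.7, 0.0], [0.6, -1.1], [-0.3, -1.1]]
```

```bash
cat >> h.py <<'E'
from scipy.spatial.transform import Rotation as Ro
RACK=np.array([.5273,-.2415,-.0087]); SKID=np.array([.5881,.2628,1.8195])
def rackpose(y,h,dx=0,rack=None):  # TCP pose for carton in lane y, h = TCP above underside along carton z, dx along carton x
    k=RACK if rack is None else rack
    R=Rz(k[2])@Rt; p=Rz(k[2])@lane([dx,0,h],y)[0]+[k[0],k[1],0]
    return np.c_[R[:,0],-R[:,2],R[:,1]],p
def level(yaw,p): # tool x at yaw, y down, z = x cross y
    c,s=np.cos(yaw),np.sin(yaw);X=np.array([c,s,0]);Y=np.array([0,0,-1.]);return np.c_[X,Y,np.cross(X,Y)],np.array(p,float)
def skidpt(x,y,z,k=None):
    k=SKID if k is None else k
    return Rz(k[2])@[x,y,0]+[k[0],k[1],z]
def cur(o): return Ro.from_rotvec(o["tool_rot"]).as_matrix(),np.array(o["tool_pos"])
def delta(A,B):
    R,p=A;Q,q=B;return (R.T@(q-p)*1000).round(1),np.degrees(Ro.from_matrix(R.T@Q).as_rotvec()).round(2)
E
python3 - <<'E'
from station import *;from h import *
o=get_obs();C=cur(o)
print(delta(C,rackpose(.037,.146)))
d=get_image("wrist");K,r,t=cam(d);Rw=cv2.Rodrigues(r)[0];c=-Rw.T@t
o=get_obs();C=cur(o)
print((C[0].T@(c-C[1])*1000).round(1)); print((Rw@C[0]).round(3))
E
```

```text
(array([-299.6,   53.6,  361.7]), array([ 18.87, -70.59, -25.92]))
[ 1.000e-01 -1.282e+02  7.830e+01]
[[ 1.    -0.    -0.   ]
 [-0.001 -0.307 -0.952]
 [ 0.     0.952 -0.307]]
```

send_rows(
  deltas=[
    [-0.3,-0.2996,0.0536,0.3617,18.87,-70.59,-25.92],
    [-0.3,-0.2996,0.0536,0.3617,18.87,-70.59,-25.92],
    [-0.3,-0.2996,0.0536,0.3617,18.87,-70.59,-25.92],
    [-0.3,-0.2996,0.0536,0.3617,18.87,-70.59,-25.92],
    [-0.3,-0.2996,0.0536,0.3617,18.87,-70.59,-25.92],
    [-0.3,-0.2996,0.0536,0.3617,18.87,-70.59,-25.92],
    [-0.3,-0.2996,0.0536,0.3617,18.87,-70.59,-25.92],
    [-0.3,-0.2996,0.0536,0.3617,18.87,-70.59,-25.92],
    [-0.3,-0.2996,0.0536,0.3617,18.87,-70.59,-25.92],
    [-0.3,-0.2996,0.0536,0.3617,18.87,-70.59,-25.92],
  ],
  newtons=70,
)

```text
t: 1.55
tool_pos: [0.4416, -0.2045, 0.1921]
tool_rot: [-1.535, -0.404, -0.417]
contact_force: [0.2, -1.0, 0.3]
opening: 0.0303
```

```bash
cat > look.py <<'E'
import sys;from station import *;from h import *
import pickle
# look.py name tag -> saves pickle and png x1.5
n,tag=sys.argv[1:3]
d=get_image(n);o=get_obs();pickle.dump((d,o),open(f'{tag}.pkl','wb'))
im=d["frame"][:,:,::-1]
cv2.imwrite(f"pics/{tag}.png",cv2.resize(im,(768,576),interpolation=cv2.INTER_CUBIC))
E
python3 look.py wrist w1; python3 -c "
from h import *;import pickle
d,o=pickle.load(open('w1.pkl','rb'));print(o['tool_pos'],delta(cur(o),rackpose(.037,.146)))"
```

```text
[ 0.44155777 -0.20490223  0.19221194] (array([-0.3,  0.7,  1.2]), array([ 0.12, -0.  ,  0.03]))
```

View pics/w1.png

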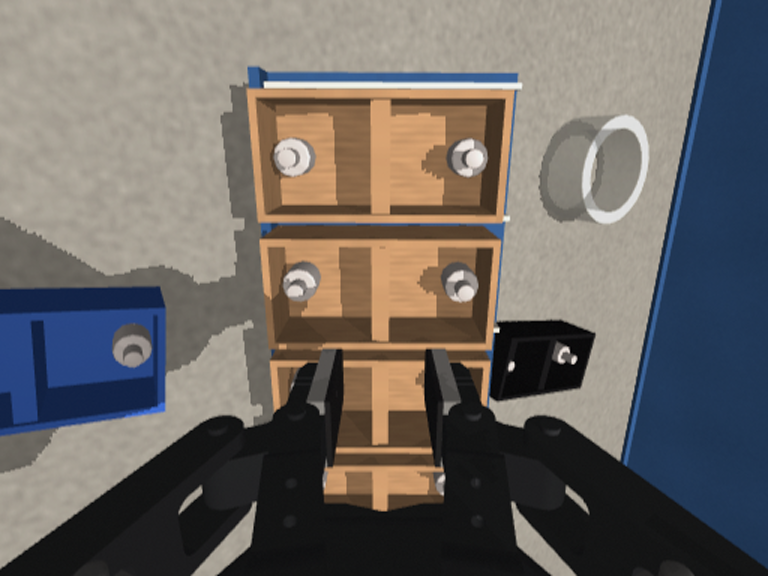

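```bash
cat > f2.py <<'E'
from h import *;import pickle
d,o=pickle.load(open('w1.pkl','rb'))
i=d["frame"][:,:,::-1];sc=2.4;x0,y0=150,40
im=cv2.resize(i[y0:y0+240,x0:x0+220],None,fx=sc,fy=sc,interpolation=cv2.INTER_CUBIC);im0=im.copy()
px={.111:[[248,90],[518,92],[257,222],[503,222]],.037:[[261,239],[502,241],[270,348],[497,349]]}
for y,c in((.111,(0,255,0)),(.037,(255,255,0)),(-.037,(0,0,255))):
    T=lambda a:Rz(RACK[2])@lane(a,y)[0]+[RACK[0],RACK[1],0]
    draw(im,cartonsegs(T),d,c,sc,x0,y0)
    if y in px:
        L=np.vstack([rim(-1,1),rim(1,1),rim(-1,-1),rim(1,-1)])
        P=np.array(px[y])/1.5
        f=lambda p:(proj(np.array([Rz(RACK[2])@lane(Rz(p[2])@l+[p[0],p[1],0],y)[0]+[RACK[0],RACK[1],0] for l in L]),d)-P).ravel()
        r=least_squares(f,[0,0,0]);print(y,(r.x[:2]*1000).round(1),np.degrees(r.x[2]).round(2),r.fun.round(1))
cv2.imwrite('pics/f2b.png',np.hstack([im0[:, :]])) ;cv2.imwrite('pics/f2.png',im)
E
python3 f2.py
```

```text
0.111 [-0.9 -3.7] -0.41 [ 0.1 -0.8 -1.4 -0.6  1.3  0.1  0.2  1.4]
0.037 [-0.4 -3.5] -0.07 [ 0.5  0.2  0.9 -0.8  0.8  0.5 -2.3  0.1]
```

View pics/f2.png

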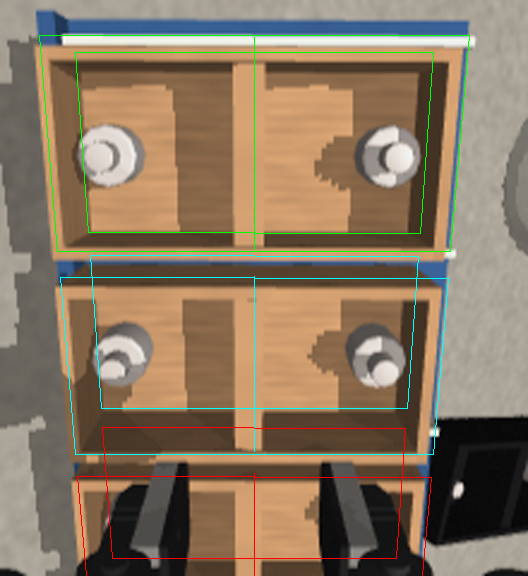

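Run:
```python
from h import *;import pickle
d,o=pickle.load(open('w1.pkl','rb'))
i=d["frame"][:,:,::-1]
cv2.imwrite('pics/z1.png',cv2.resize(i[50:250,160:350],None,fx=4,fy=3,interpolation=cv2.INTER_NEAREST))
```

```text
(no output)
```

View pics/z1.png

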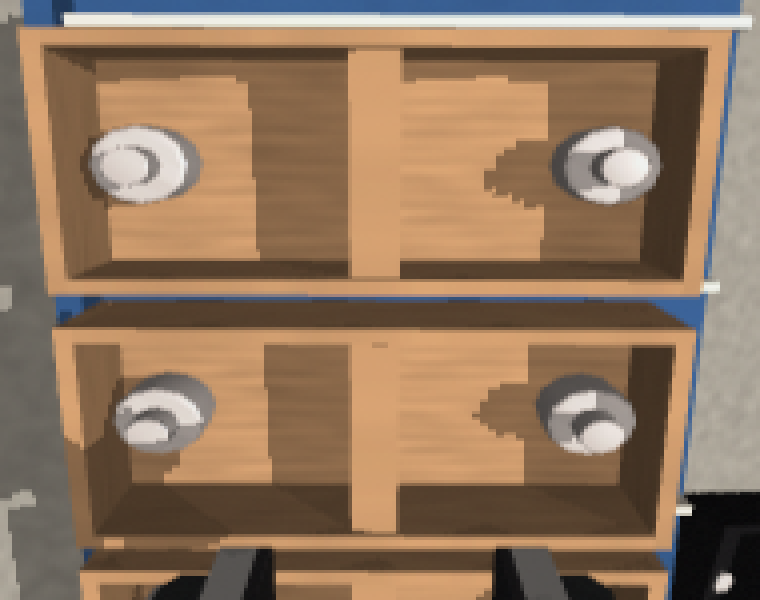

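Run:
```python
from h import *
from station import get_obs
C=cur(get_obs())
print(delta(C,rackpose(.1074,.026,-.0012)))
```

```text
(array([ -1.6, 120.6,  71.8]), array([ 0.12, -0.  ,  0.03]))
```

send_rows(
  deltas=[
    [-0.3,-0.0016,0.02,0.058,0.1,0,0],
    [-0.3,-0.0016,0.06,0.0718,0.1,0,0],
    [-0.3,-0.0016,0.09,0.0718,0.1,0,0],
    [-0.3,-0.0016,0.11,0.0718,0.1,0,0],
    [-0.3,-0.0016,0.1206,0.0718,0.1,0,0],
    [-0.3,-0.0016,0.1206,0.0718,0.1,0,0],
    [-1,-0.0016,0.1206,0.0718,0.1,0,0],
    [-1,-0.0016,0.1206,0.0718,0.1,0,0],
    [-1,-0.0016,0.1206,0.0718,0.1,0,0],
    [-1,-0.0016,0.1206,0.0718,0.1,0,0],
  ],
  newtons=70,
)

```text
t: 2.85
tool_pos: [0.5015, -0.1335, 0.0876]
tool_rot: [-1.534, -0.406, -0.417]
contact_force: [-5.6, -2.0, 5.2]
opening: 0.0088
```

Run:
```python
from h import *
from station import get_obs
o=get_obs();C=cur(o)
print(delta(C,level(SKID[2]-np.pi/2,skidpt(.068,0,.140))))
```

```text
(array([ 83.9, -12.6, 462.7]), array([  3.92, -14.34,  29.9 ]))
```

send_rows(
  deltas=[
    [-1,0,-0.03,0,0,0,0],
    [-1,0,-0.07,0.01,0,0,0],
    [-1,0.02,-0.075,0.07,1,-4,8],
    [-1,0.0839,-0.0126,0.4627,3.92,-14.34,29.9],
    [-1,0.0839,-0.0126,0.4627,3.92,-14.34,29.9],
    [-1,0.0839,-0.0126,0.4627,3.92,-14.34,29.9],
    [-1,0.0839,-0.0126,0.4627,3.92,-14.34,29.9],
    [-1,0.0839,-0.0126,0.4627,3.92,-14.34,29.9],
    [-1,0.0839,-0.0126,0.4627,3.92,-14.34,29.9],
    [-1,0.0839,-0.0126,0.4627,3.92,-14.34,29.9],
  ],
)

```text
t: 4.1
tool_pos: [0.5702, 0.3323, 0.1379]
tool_rot: [-1.56, -0.195, 0.2]
contact_force: [1.3, -0.9, -3.1]
opening: 0.0089
```

```bash
python3 look.py wrist w2; python3 -c "
from h import *;import pickle
d,o=pickle.load(open('w2.pkl','rb'));print(o['t'],o['contact_force'],o['opening'],o['tool_pos'],delta(cur(o),level(SKID[2]-np.pi/2,skidpt(.068,0,.140))))"
```

```text
4.15 [-1.40406416  0.72282832 -3.12324344] 0.008893558288039964 [0.57050603 0.33450736 0.13792025] (array([-0.6, -2.1, -5.8]), array([-0.29,  0.21, -0.05]))
```

View pics/w2.png

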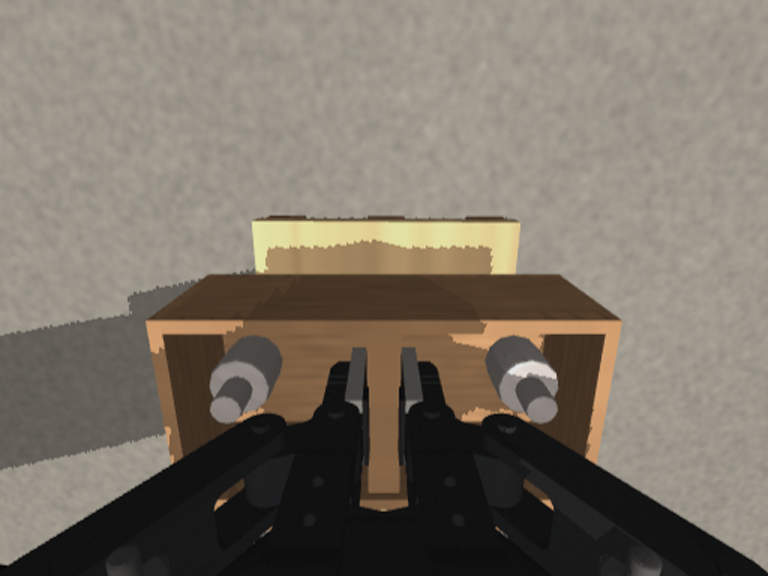

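```bash
python3 look.py wrist w3
cat > f3.py <<'E'
from h import *;import pickle,sys
from station import get_obs
d,o=pickle.load(open(sys.argv[1]+'.pkl','rb'));R,p=cur(o);print(o['t'],p,get_obs()['tool_pos'],delta(cur(o),level(SKID[2]-np.pi/2,skidpt(.068,0,.140))))
i=d["frame"][:,:,::-1]
cv2.imwrite('pics/z3.png',cv2.resize(i[130:300,90:425],None,fx=2.3,fy=2.3,interpolation=cv2.INTER_CUBIC))
# predicted held carton
for h in(.024,.026,.028):
  for dz in(-.004,0,.004):
    P=np.array([R@[sx*.065,h-.045,dz+.0325]+p for sx in(-1,1)]+[R@[sx*.065,h,dz+.0325]+p for sx in(-1,1)]);print(h,dz,(proj(P,d)*1.5).round(0).tolist())
P=[skidpt(.11,sy*.076,.022) for sy in(-1,1)];print((proj(P,d)*1.5).round(0).tolist())
E
python3 f3.py w3
```

```text
4.2 [0.57023753 0.33210922 0.13786726] [0.57023753 0.33210922 0.13786726] (array([ 0.2, -2.1, -3.6]), array([-0.16,  0.2 , -0.14]))
0.024 -0.004 [[142.0, 346.0], [620.0, 346.0], [206.0, 293.0], [557.0, 293.0]]
0.024 0 [[140.0, 333.0], [623.0, 332.0], [205.0, 283.0], [558.0, 282.0]]
0.024 0.004 [[137.0, 319.0], [625.0, 319.0], [204.0, 272.0], [560.0, 272.0]]
0.026 -0.004 [[146.0, 343.0], [616.0, 343.0], [208.0, 291.0], [555.0, 291.0]]
0.026 0 [[144.0, 330.0], [619.0, 330.0], [207.0, 281.0], [556.0, 281.0]]
0.026 0.004 [[141.0, 316.0], [621.0, 316.0], [206.0, 271.0], [558.0, 271.0]]
0.028 -0.004 [[150.0, 340.0], [613.0, 340.0], [210.0, 290.0], [553.0, 289.0]]
0.028 0 [[148.0, 327.0], [615.0, 327.0], [209.0, 279.0], [554.0, 279.0]]
0.028 0.004 [[145.0, 313.0], [617.0, 313.0], [208.0, 269.0], [556.0, 269.0]]
[[518.0, 225.0], [249.0, 224.0]]
```

View pics/z3.png

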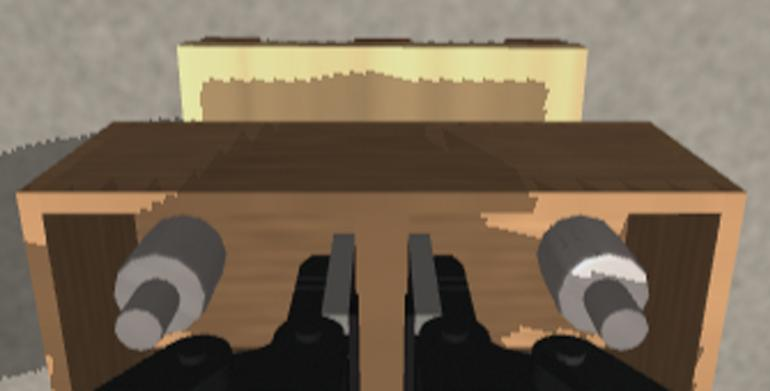

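send_rows(
  deltas=[
    [-1,0,0.02,-0.006,0,0.2,0],
    [-1,0,0.05,-0.006,0,0.2,0],
    [-1,0,0.07,-0.006,0,0.2,0],
    [-1,0,0.078,-0.006,0,0.2,0],
    [-1,0,0.08,-0.006,0,0.2,0],
    [-1,0,0.08,-0.006,0,0.2,0],
    [-1,0,0.08,-0.006,0,0.2,0],
    [-1,0,0.08,-0.006,0,0.2,0],
    [-1,0,0.08,-0.006,0,0.2,0],
    [-1,0,0.08,-0.006,0,0.2,0],
  ],
)

```text
t: 5.45
tool_pos: [0.5726, 0.3237, 0.0596]
tool_rot: [-1.56, -0.192, 0.193]
contact_force: [-0.5, -0.2, -4.5]
opening: 0.0086
```

```bash
python3 look.py wrist w4; python3 look.py side s4;  python3 f3.py w4; python3 -c "
from h import *;import pickle
for t in('w1','w2','w3','w4'):
  d,o=pickle.load(open(t+'.pkl','rb'));K,r,tt=cam(d);Rw=cv2.Rodrigues(r)[0];c=-Rw.T@tt;R,p=cur(o);print((R.T@(c-p)*1000).round(2),Ro.from_matrix(Rw@R).as_rotvec(True).round(2))"
```

```text
5.5 [0.57253301 0.32362866 0.05953532] [0.57251644 0.32360886 0.0594994 ] (array([  0. , -80.5,   5.4]), array([-0.1 , -0.19, -0.03]))
0.024 -0.004 [[144.0, 339.0], [625.0, 339.0], [208.0, 287.0], [560.0, 287.0]]
0.024 0 [[142.0, 325.0], [627.0, 325.0], [207.0, 277.0], [561.0, 277.0]]
0.024 0.004 [[139.0, 311.0], [630.0, 311.0], [205.0, 266.0], [563.0, 266.0]]
0.026 -0.004 [[148.0, 336.0], [621.0, 336.0], [210.0, 285.0], [558.0, 285.0]]
0.026 0 [[145.0, 322.0], [623.0, 322.0], [209.0, 275.0], [559.0, 275.0]]
0.026 0.004 [[143.0, 309.0], [626.0, 308.0], [207.0, 265.0], [561.0, 265.0]]
0.028 -0.004 [[152.0, 333.0], [617.0, 333.0], [212.0, 284.0], [556.0, 284.0]]
0.028 0 [[149.0, 319.0], [619.0, 319.0], [211.0, 274.0], [557.0, 273.0]]
0.028 0.004 [[147.0, 306.0], [622.0, 306.0], [209.0, 263.0], [559.0, 263.0]]
[[581.0, 229.0], [187.0, 231.0]]
[  -0.39 -128.34   78.74] [1.0788e+02 5.0000e-02 3.0000e-02]
[  -0.8  -128.09   76.71] [ 1.0804e+02  5.0000e-02 -1.4000e-01]
[   0.39 -128.49   80.4 ] [ 1.0777e+02 -6.0000e-02  3.0000e-02]
[  -0.24 -128.39   78.43] [ 1.0789e+02 -0.0000e+00 -3.0000e-02]
```

View pics/z3.png

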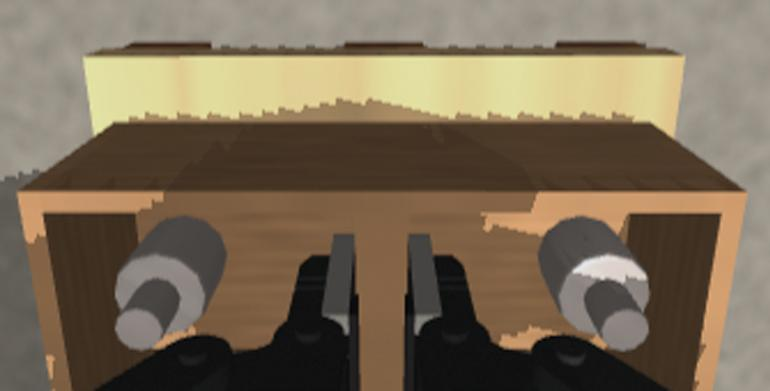

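```bash
sed -i 's/SKID=np.array(.*/SKID=np.array([.5888,.2622,1.8155])/' h.py
python3 - <<'E'
from h import *
from station import get_obs
o=get_obs();C=cur(o)
print(delta(C,level(SKID[2]-np.pi/2,skidpt(.0675,0,.049))),o['contact_force'])
E
```

```text
(array([ 0.9, 10.5,  4. ]), array([-0.1 ,  0.04, -0.04])) [-0.00885036  0.70004672 -4.02096366]
```

Run:
```python
from h import *;import pickle
d,o=pickle.load(open('s4.pkl','rb'));i=d["frame"][:,:,::-1];cv2.imwrite('pics/s4z.png',cv2.resize(i[180:300,150:270],None,fx=5,fy=5,interpolation=cv2.INTER_CUBIC))
```

```text
(no output)
```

View pics/s4z.png

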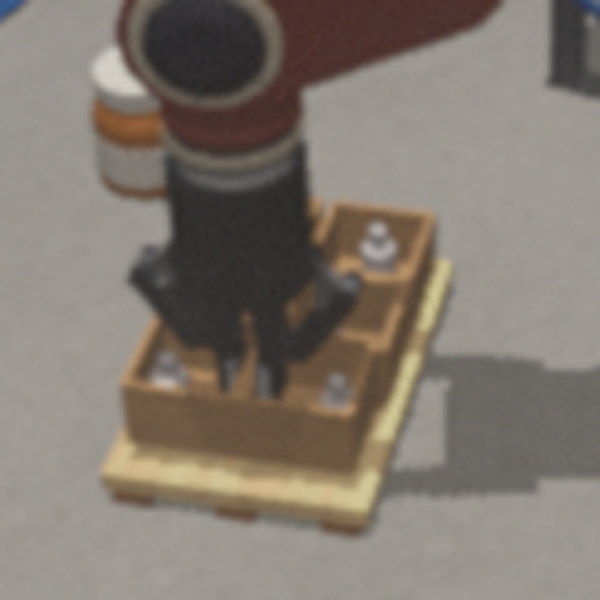

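send_rows(
  deltas=[
    [-1,0.0009,0,0.004,-0.1,0,0],
    [-1,0.0009,0.003,0.004,-0.1,0,0],
    [-1,0.0009,0.006,0.004,-0.1,0,0],
    [-1,0.0009,0.008,0.004,-0.1,0,0],
    [-1,0.0009,0.009,0.004,-0.1,0,0],
    [-1,0.0009,0.01,0.004,-0.1,0,0],
    [-1,0.0009,0.0103,0.004,-0.1,0,0],
    [-1,0.0009,0.0103,0.004,-0.1,0,0],
    [-1,0.0009,0.0103,0.004,-0.1,0,0],
    [-1,0.0009,0.0103,0.004,-0.1,0,0],
  ],
)

```text
t: 6.8
tool_pos: [0.5725, 0.3277, 0.0493]
tool_rot: [-1.562, -0.192, 0.193]
contact_force: [-0.9, -0.3, -3.8]
opening: 0.0086
```

```bash
python3 look.py wrist w5; python3 f3.py w5;python3 - <<'E'
from h import *
from station import get_obs
o=get_obs();C=cur(o)
print(delta(C,level(SKID[2]-np.pi/2,skidpt(.0675,0,.049))),o['contact_force'])
E
```

```text
6.85 [0.57247442 0.32773528 0.04926168] [0.57247442 0.32773528 0.04926168] (array([ -0.1, -90.7,   0.5]), array([-0.01,  0.03, -0.03]))
0.024 -0.004 [[144.0, 339.0], [625.0, 339.0], [208.0, 287.0], [560.0, 287.0]]
0.024 0 [[142.0, 325.0], [627.0, 325.0], [207.0, 277.0], [562.0, 277.0]]
0.024 0.004 [[139.0, 311.0], [630.0, 311.0], [205.0, 266.0], [563.0, 266.0]]
0.026 -0.004 [[148.0, 336.0], [621.0, 336.0], [210.0, 285.0], [558.0, 285.0]]
0.026 0 [[145.0, 322.0], [623.0, 322.0], [209.0, 275.0], [560.0, 275.0]]
0.026 0.004 [[143.0, 309.0], [626.0, 308.0], [207.0, 265.0], [561.0, 265.0]]
0.028 -0.004 [[152.0, 333.0], [617.0, 333.0], [212.0, 284.0], [556.0, 284.0]]
0.028 0 [[149.0, 319.0], [620.0, 319.0], [211.0, 274.0], [557.0, 273.0]]
0.028 0.004 [[147.0, 306.0], [622.0, 306.0], [209.0, 263.0], [559.0, 263.0]]
[[592.0, 248.0], [177.0, 248.0]]
(array([-0. ,  0.3, -0. ]), array([-0.01,  0.03, -0.03])) [ 0.64844634  0.35122734 -3.40992585]
```

View pics/z3.png

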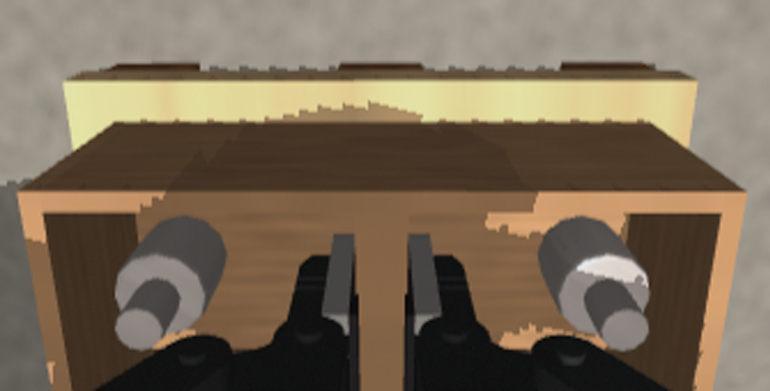

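send_rows(
  deltas=[
    [-1,0,0.0005,0,0,0,0],
    [-1,0,0.001,0,0,0,0],
    [-1,0,0.0015,0,0,0,0],
    [-1,0,0.002,0,0,0,0],
    [-1,0,0.002,0,0,0,0],
    [-1,0,0.002,0,0,0,0],
    [-1,0,0.002,0,0,0,0],
    [-1,0,0.002,0,0,0,0],
    [-1,0,0.002,0,0,0,0],
    [-1,0,0.002,0,0,0,0],
  ],
)

```text
t: 8.1
tool_pos: [0.5726, 0.3277, 0.0481]
tool_rot: [-1.562, -0.192, 0.193]
contact_force: [-3.9, -3.5, 6.3]
opening: 0.009
```

Run:
```python
from h import *
from station import get_obs
o=get_obs();C=cur(o)
print(delta(C,level(SKID[2]-np.pi/2,skidpt(.0675,0,.049))),o['contact_force'],o['wrist_torque'])
```

```text
(array([-0.1, -0.9,  0.1]), array([ 0.  ,  0.03, -0.04])) [-3.93385802 -3.52967268  6.30869553] [-0.33615597  0.81526453  0.07014219]
```

```bash
cat > nxt.py <<'E'
import sys
from h import *
from station import get_obs
o=get_obs();C=cur(o)
y=float(sys.argv[1]);h=float(sys.argv[2])
print(delta(C,rackpose(y-.0031,h,-.001)),o['contact_force'],o['opening'])
E
python3 nxt.py .037 .10
```

```text
(array([-235.5, -102.8, -492.3]), array([ -3.8 ,  14.22, -29.88])) [-3.93385802 -3.52967268  6.30869553] 0.008986435521916705
```

send_rows(
  deltas=[
    [-0.3,0,-0.0005,0,0,0,0],
    [-0.3,0,-0.0005,0,0,0,0],
    [-0.3,0,-0.0005,0,0,0,0],
    [-0.3,0,-0.04,0,0,0,0],
    [-0.3,0,-0.1,0,0,0,0],
    [-0.3,-0.03,-0.12,-0.055,0,0,0],
    [-0.3,-0.06,-0.125,-0.115,0,0,0],
    [-0.3,-0.09,-0.125,-0.175,-0.8,2,-5],
    [-0.3,-0.12,-0.125,-0.23,-1.6,5,-12],
    [-0.3,-0.145,-0.125,-0.29,-2.4,8,-20],
  ],
)

```text
t: 9.35
tool_pos: [0.5048, 0.0245, 0.1731]
tool_rot: [-1.551, -0.361, -0.2]
contact_force: [0.4, -1.0, 0.5]
opening: 0.0298
```

```bash
python3 look.py top t6; python3 nxt.py .037 .1;python3 nxt.py .037 .026
python3 - <<'E'
from h import *;import pickle
d,o=pickle.load(open('t6.pkl','rb'));i=d["frame"][:,:,::-1];sc=6;x0,y0=90,140
im=cv2.resize(i[y0:y0+90,x0:x0+110],None,fx=sc,fy=sc,interpolation=cv2.INTER_CUBIC);cv2.imwrite('pics/t6.png',im)
E
```

```text
(array([ -60.7,    1.3, -220.8]), array([-1.33,  5.73, -9.75])) [ 1.75959574 -2.27514807 -3.03634407] 0.02983229134035436
(array([ -48.3,   74.2, -223.2]), array([-1.33,  5.73, -9.75])) [ 1.75959574 -2.27514807 -3.03634407] 0.02983229134035436
```

View pics/t6.png

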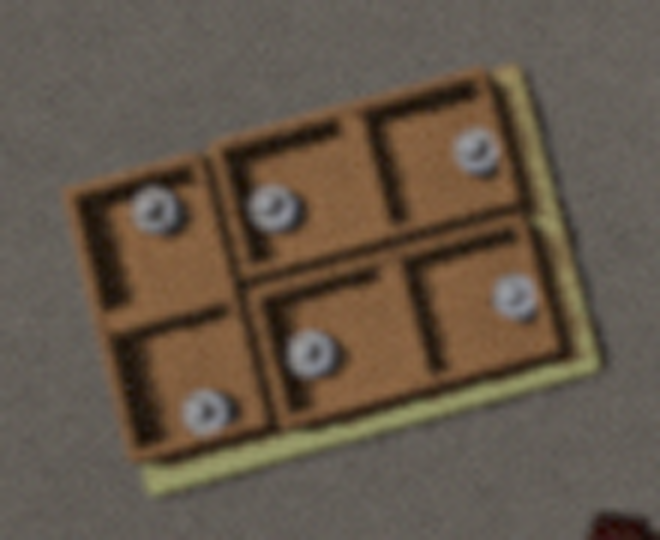

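send_rows(
  deltas=[
    [-0.3,-0.02,0,-0.06,-0.4,2,-4],
    [-0.3,-0.04,0,-0.12,-0.9,4,-8],
    [-0.3,-0.055,0.005,-0.18,-1.33,5.73,-9.75],
    [-0.3,-0.058,0.01,-0.2208,-1.33,5.73,-9.75],
    [-0.3,-0.058,0.015,-0.2208,-1.33,5.73,-9.75],
    [-0.3,-0.058,0.015,-0.2208,-1.33,5.73,-9.75],
    [-0.3,-0.058,0.015,-0.2208,-1.33,5.73,-9.75],
    [-0.3,-0.058,0.015,-0.2208,-1.33,5.73,-9.75],
    [-0.3,-0.058,0.015,-0.2208,-1.33,5.73,-9.75],
    [-0.3,-0.058,0.015,-0.2208,-1.33,5.73,-9.75],
  ],
)

```text
t: 10.65
tool_pos: [0.4782, -0.1988, 0.1422]
tool_rot: [-1.528, -0.409, -0.408]
contact_force: [0.1, 0.8, 0.2]
opening: 0.03
```

```bash
python3 look.py wrist w7; python3 nxt.py .037 .026
```

```text
(array([-7.8, 59. , -8.7]), array([-0.5 ,  0.37, -0.13])) [ 0.7234444  -0.08838114 -0.05453494] 0.029905503220151224
```

View pics/w7.png

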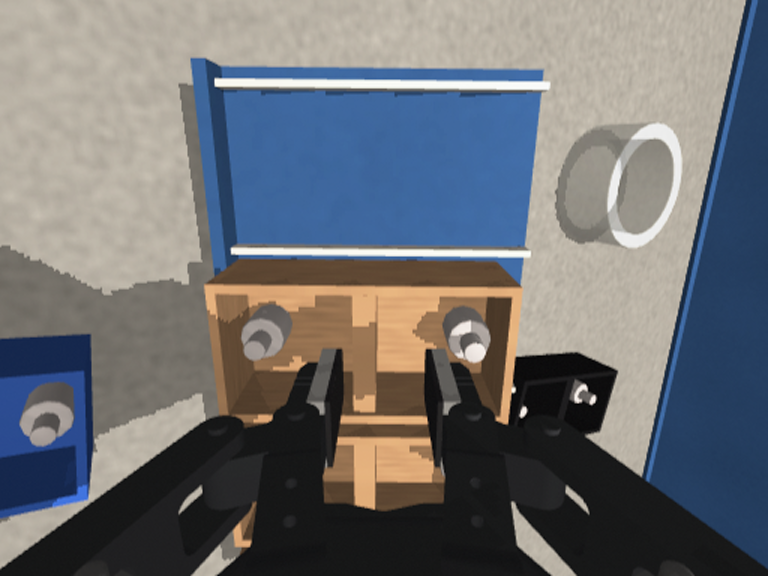

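send_rows(
  deltas=[
    [-0.3,-0.0078,0.005,-0.0087,-0.5,0.37,-0.13],
    [-0.3,-0.0078,0.015,-0.0087,-0.5,0.37,-0.13],
    [-0.3,-0.0078,0.035,-0.0087,-0.5,0.37,-0.13],
    [-0.3,-0.0078,0.05,-0.0087,-0.5,0.37,-0.13],
    [-0.3,-0.0078,0.059,-0.0087,-0.5,0.37,-0.13],
    [-0.3,-0.0078,0.059,-0.0087,-0.5,0.37,-0.13],
    [-1,-0.0078,0.059,-0.0087,-0.5,0.37,-0.13],
    [-1,-0.0078,0.059,-0.0087,-0.5,0.37,-0.13],
    [-1,-0.0078,0.059,-0.0087,-0.5,0.37,-0.13],
    [-1,-0.0078,0.059,-0.0087,-0.5,0.37,-0.13],
  ],
)

```text
t: 11.95
tool_pos: [0.5007, -0.2078, 0.0874]
tool_rot: [-1.534, -0.404, -0.417]
contact_force: [-5.8, 0.7, 4.8]
opening: 0.0088
```

```bash
cat > go.py <<'E'
import sys
from h import *
from station import get_obs
# go.py skx sky z yawoffset_deg(from skid yaw)
o=get_obs();C=cur(o);a=[float(v) for v in sys.argv[1:5]]
print(delta(C,level(SKID[2]+np.radians(a[3]),skidpt(*a[:3]))),o['tool_pos'],o['contact_force'],o['opening'])
E
python3 go.py -.068 0 .150 -90
```

```text
(array([118.8,  -3.9, 404.9]), array([  3.84, -14.19,  29.84])) [ 0.5006811  -0.20781471  0.08742158] [-5.76529998  0.73320225  4.75203871] 0.008842718231610553
```

send_rows(
  deltas=[
    [-1,0,-0.03,0,0,0,0],
    [-1,0,-0.07,0.01,0,0,0],
    [-1,0.02,-0.075,0.07,1,-4,8],
    [-1,0.05,-0.065,0.13,2,-8,17],
    [-1,0.08,-0.045,0.19,3,-12,26],
    [-1,0.11,-0.02,0.25,3.84,-14.19,29.84],
    [-1,0.1188,-0.01,0.31,3.84,-14.19,29.84],
    [-1,0.1188,-0.0039,0.36,3.84,-14.19,29.84],
    [-1,0.1188,-0.0039,0.395,3.84,-14.19,29.84],
    [-1,0.1188,-0.0039,0.4049,3.84,-14.19,29.84],
  ],
)

```text
t: 13.2
tool_pos: [0.6041, 0.1992, 0.1478]
tool_rot: [-1.561, -0.192, 0.197]
contact_force: [-0.3, -1.4, -3.7]
opening: 0.009
```

```bash
python3 go.py -.0675 0 .1 -90
```

```text
(array([ 0.5, 47.7, -2.8]), array([-0.1 ,  0.19, -0.15])) [0.60409627 0.1991999  0.14775012] [-0.2661982  -1.35363657 -3.70199133] 0.008983411141970508
```

send_rows(
  deltas=[
    [-1,0.0005,0.015,-0.003,0,0.2,0],
    [-1,0.0005,0.03,-0.003,0,0.2,0],
    [-1,0.0005,0.038,-0.003,0,0.2,0],
    [-1,0.0005,0.042,-0.003,0,0.2,0],
    [-1,0.0005,0.042,-0.003,0,0.2,0],
    [-1,0.0005,0.042,-0.003,0,0.2,0],
    [-1,0.0005,0.042,-0.003,0,0.2,0],
    [-1,0.0005,0.042,-0.003,0,0.2,0],
    [-1,0.0005,0.042,-0.003,0,0.2,0],
    [-1,0.0005,0.042,-0.003,0,0.2,0],
  ],
)

```text
t: 14.45
tool_pos: [0.6065, 0.1937, 0.1077]
tool_rot: [-1.562, -0.189, 0.189]
contact_force: [-0.4, 0.4, -4.5]
opening: 0.0091
```

```bash
python3 look.py wrist w8;python3 go.py -.0675 0 .0935 -90
python3 - <<'E'
from h import *;import pickle
d,o=pickle.load(open('w8.pkl','rb'));R,p=cur(o);C=p
for h in(.026,.027):
  for dz in(0,.002):
    P=np.array([R@[sx*.065,h-.045,dz+.0325]+p for sx in(-1,1)]+[R@[sx*.065,h,dz+.0325]+p for sx in(-1,1)]);print(h,dz,(proj(P,d)*1.5).round(0).tolist())
i=d["frame"][:,:,::-1].copy()
im=cv2.resize(i,(768,576),interpolation=cv2.INTER_CUBIC)
for sk,c in(((.068,0,1),(0,255,0)),((-.0355,.0355,0),(255,0,0)),((-.0355,-.0355,0),(255,0,0))):
    def T(a):
        x,y,z=a
        if sk[2]: x,y=-y,x
        return skidpt(sk[0]+x,sk[1]+y,z+.022)
    draw(im,[s for s in cartonsegs(T) if s[0][2]>.06],d,c,1.5,0,0)
cv2.imwrite('pics/w8o.png',im)
E
```

```text
(array([-0.5, 14.1,  3.3]), array([-0.04, -0.21, -0.01])) [0.6064321  0.19365005 0.10763268] [ 0.63039871 -0.85068328 -3.73757847] 0.008893736053332234
0.026 0 [[145.0, 322.0], [623.0, 322.0], [209.0, 275.0], [559.0, 275.0]]
0.026 0.002 [[144.0, 315.0], [624.0, 315.0], [208.0, 270.0], [560.0, 270.0]]
0.027 0 [[147.0, 321.0], [621.0, 321.0], [210.0, 274.0], [558.0, 274.0]]
0.027 0.002 [[146.0, 314.0], [622.0, 314.0], [209.0, 269.0], [559.0, 269.0]]
```

View pics/w8o.png

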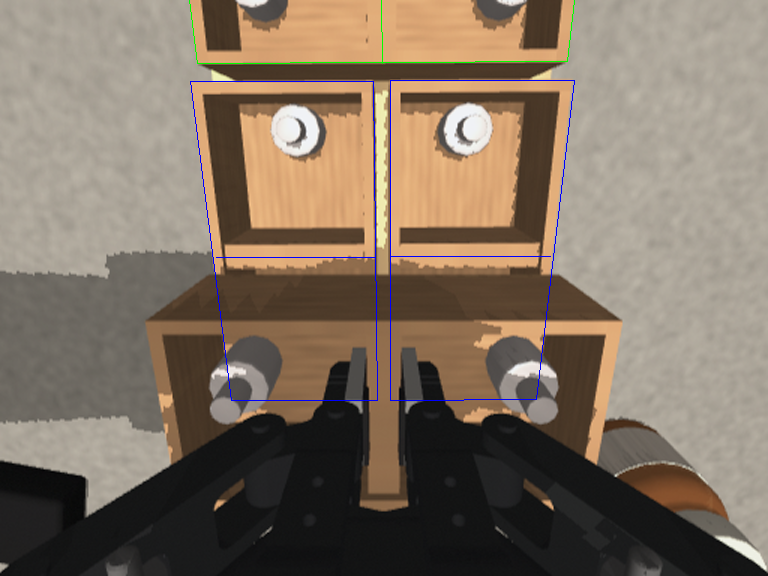

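send_rows(
  deltas=[
    [-1,-0.0005,0.003,0.0025,0,-0.2,0],
    [-1,-0.0005,0.007,0.0025,0,-0.2,0],
    [-1,-0.0005,0.0105,0.0025,0,-0.2,0],
    [-1,-0.0005,0.012,0.0025,0,-0.2,0],
    [-1,-0.0005,0.0128,0.0025,0,-0.2,0],
    [-1,-0.0005,0.0135,0.0025,0,-0.2,0],
    [-1,-0.0005,0.0141,0.0025,0,-0.2,0],
    [-1,-0.0005,0.0146,0.0025,0,-0.2,0],
    [-1,-0.0005,0.0146,0.0025,0,-0.2,0],
    [-1,-0.0005,0.0146,0.0025,0,-0.2,0],
  ],
)

```text
t: 15.75
tool_pos: [0.6054, 0.196, 0.0931]
tool_rot: [-1.562, -0.192, 0.192]
contact_force: [-0.5, 0.2, -5.2]
opening: 0.0086
```

```bash
python3 look.py wrist w9;python3 go.py -.0683 0 .0935 -90; python3 nxt.py -.037 .10
```

```text
(array([-0.1, -0.4,  0. ]), array([-0.04, -0.01, -0.  ])) [0.60543061 0.19595127 0.09311529] [-0.50096904 -0.18151573 -4.97407552] 0.008774025009273797
(array([-253.6,  -58.3, -428.3]), array([ -3.83,  14.17, -29.84])) [-0.50096904 -0.18151573 -4.97407552] 0.008774025009273797
```

View pics/w9.png

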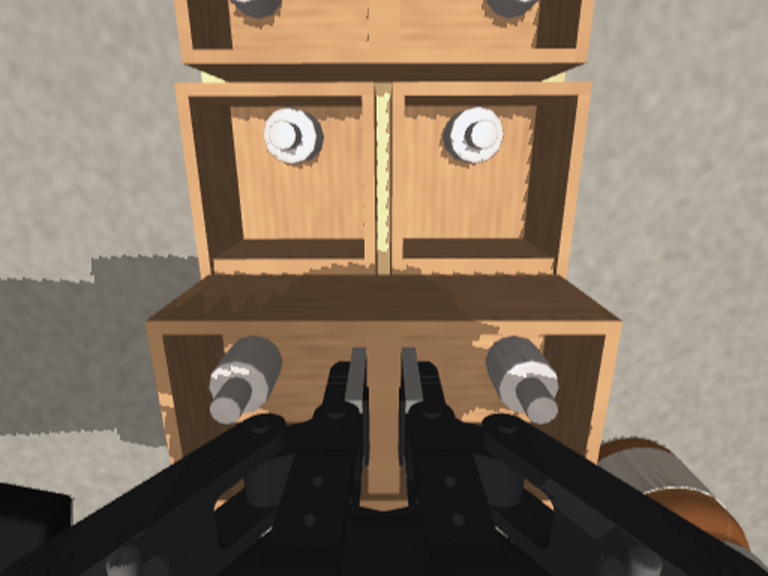

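send_rows(
  deltas=[
    [-1,0,0.0004,0,0,0,0],
    [-1,0,0.0008,0,0,0,0],
    [-1,0,0.0012,0,0,0,0],
    [-1,0,0.0015,0,0,0,0],
    [-1,0,0.0015,0,0,0,0],
    [-1,0,0.0015,0,0,0,0],
    [-1,0,0.0015,0,0,0,0],
    [-1,0,0.0015,0,0,0,0],
    [-1,0,0.0015,0,0,0,0],
    [-1,0,0.0015,0,0,0,0],
  ],
)

```text
t: 17.05
tool_pos: [0.6055, 0.196, 0.0929]
tool_rot: [-1.562, -0.192, 0.192]
contact_force: [-4.0, -2.1, 4.8]
opening: 0.0091
```

```bash
python3 go.py -.0683 0 .0935 -90; python3 nxt.py -.037 .10
```

```text
(array([-0.2, -0.6, -0. ]), array([-0.03, -0.  , -0.01])) [0.60550026 0.1959819  0.09285457] [-4.01579236 -2.11077882  4.82670527] 0.00914586554131816
(array([-253.7,  -58.5, -428.3]), array([ -3.83,  14.17, -29.85])) [-4.01579236 -2.11077882  4.82670527] 0.00914586554131816
```

send_rows(
  deltas=[
    [-0.3,0,-0.0005,0,0,0,0],
    [-0.3,0,-0.0005,0,0,0,0],
    [-0.3,0,-0.0005,0,0,0,0],
    [-0.3,0,-0.04,0,0,0,0],
    [-0.3,0,-0.08,0,0,0,0],
    [-0.3,-0.03,-0.09,-0.055,0,0,0],
    [-0.3,-0.06,-0.09,-0.11,-0.8,2,-5],
    [-0.3,-0.1,-0.09,-0.165,-1.6,5,-12],
    [-0.3,-0.14,-0.09,-0.22,-2.4,8,-20],
    [-0.3,-0.17,-0.08,-0.275,-3,11,-25],
  ],
)

```text
t: 18.3
tool_pos: [0.5097, -0.1013, 0.1739]
tool_rot: [-1.542, -0.386, -0.311]
contact_force: [1.1, -0.8, -0.3]
opening: 0.0299
```

```bash
python3 look.py top t10; python3 nxt.py -.037 .08
python3 - <<'E'
from h import *;import pickle
d,o=pickle.load(open('t10.pkl','rb'));i=d["frame"][:,:,::-1];sc=6;x0,y0=90,140
im=cv2.resize(i[y0:y0+90,x0:x0+110],None,fx=sc,fy=sc,interpolation=cv2.INTER_CUBIC);cv2.imwrite('pics/t10.png',im)
E
```

```text
(array([ -51.7,   18.5, -171.2]), array([-0.52,  2.57, -4.79])) [-0.36551177 -2.38269549 -2.75801666] 0.029619857376373248
```

View pics/t10.png

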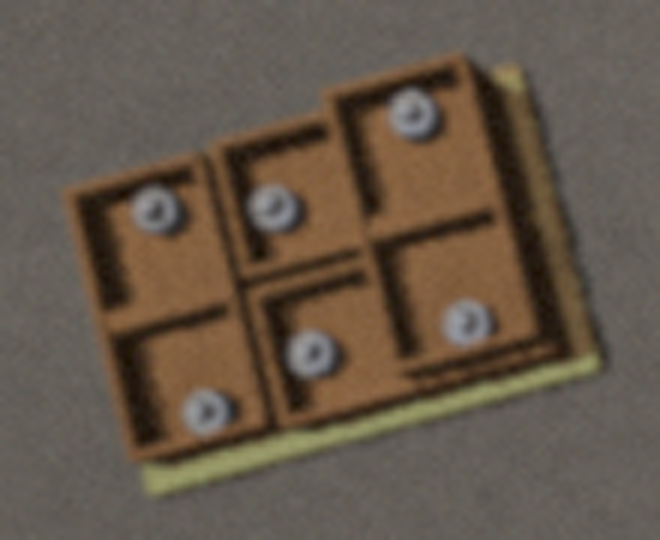

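send_rows(
  deltas=[
    [-0.3,-0.02,0,-0.055,-0.2,1,-2],
    [-0.3,-0.04,0,-0.11,-0.52,2.57,-4.79],
    [-0.3,-0.05,0.005,-0.15,-0.52,2.57,-4.79],
    [-0.3,-0.0517,0.01,-0.1712,-0.52,2.57,-4.79],
    [-0.3,-0.0517,0.015,-0.1712,-0.52,2.57,-4.79],
    [-0.3,-0.0517,0.015,-0.1712,-0.52,2.57,-4.79],
    [-0.3,-0.0517,0.015,-0.1712,-0.52,2.57,-4.79],
    [-0.3,-0.0517,0.015,-0.1712,-0.52,2.57,-4.79],
    [-0.3,-0.0517,0.015,-0.1712,-0.52,2.57,-4.79],
    [-0.3,-0.0517,0.015,-0.1712,-0.52,2.57,-4.79],
  ],
)

```text
t: 19.6
tool_pos: [0.4783, -0.2729, 0.1392]
tool_rot: [-1.527, -0.411, -0.407]
contact_force: [-0.2, 0.9, 0.7]
opening: 0.0298
```

```bash
python3 look.py wrist w11; python3 nxt.py -.037 .026
```

```text
(array([-7.2, 56. , -8.7]), array([-0.54,  0.5 , -0.08])) [ 0.00564352 -0.14162023 -0.62429338] 0.029887172248158334
```

View pics/w11.png

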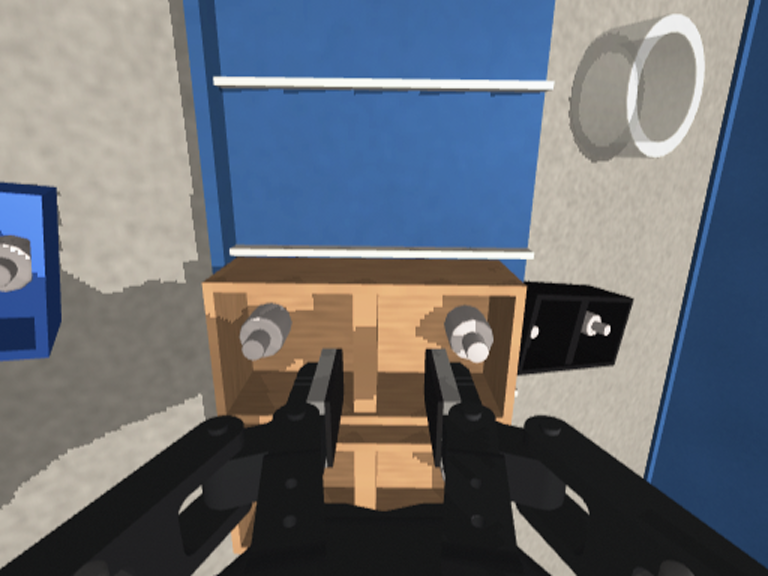

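send_rows(
  deltas=[
    [-0.3,-0.0072,0.005,-0.0087,-0.54,0.5,-0.1],
    [-0.3,-0.0072,0.015,-0.0087,-0.54,0.5,-0.1],
    [-0.3,-0.0072,0.035,-0.0087,-0.54,0.5,-0.1],
    [-0.3,-0.0072,0.048,-0.0087,-0.54,0.5,-0.1],
    [-0.3,-0.0072,0.056,-0.0087,-0.54,0.5,-0.1],
    [-0.3,-0.0072,0.056,-0.0087,-0.54,0.5,-0.1],
    [-1,-0.0072,0.056,-0.0087,-0.54,0.5,-0.1],
    [-1,-0.0072,0.056,-0.0087,-0.54,0.5,-0.1],
    [-1,-0.0072,0.056,-0.0087,-0.54,0.5,-0.1],
    [-1,-0.0072,0.056,-0.0087,-0.54,0.5,-0.1],
  ],
)

```text
t: 20.9
tool_pos: [0.5, -0.2818, 0.0875]
tool_rot: [-1.534, -0.404, -0.418]
contact_force: [-5.3, 0.3, 5.1]
opening: 0.009
```

```bash
python3 go.py .0355 -.0355 .22 -180;python3 go.py .0355 -.0355 .18 -180
```

```text
(array([161.2, -60.1, 588. ]), array([-19.74,  73.64,  25.55])) [ 0.50002397 -0.28178883  0.08752581] [-5.26582812  0.26103773  5.0911578 ] 0.009022268207827276
(array([141.2, -25.5, 588. ]), array([-19.74,  73.64,  25.55])) [ 0.50002397 -0.28178883  0.08752581] [-5.26582812  0.26103773  5.0911578 ] 0.009022268207827276
```

send_rows(
  deltas=[
    [-1,0,-0.03,0,0,0,0],
    [-1,0,-0.07,0.01,0,0,0],
    [-1,0.01,-0.085,0.06,0,0,0],
    [-1,0.025,-0.08,0.12,-2,7.4,2.6],
    [-1,0.045,-0.075,0.18,-4.3,16.2,5.6],
    [-1,0.06,-0.065,0.24,-6.7,25,8.7],
    [-1,0.08,-0.055,0.3,-9.1,33.9,11.8],
    [-1,0.095,-0.05,0.36,-11.4,42.7,14.8],
    [-1,0.11,-0.045,0.42,-13.8,51.5,17.9],
    [-1,0.12,-0.04,0.47,-16.2,60.4,21],
  ],
)

```text
t: 22.15
tool_pos: [0.5613, 0.0901, 0.1776]
tool_rot: [-1.445, 0.565, -0.849]
contact_force: [1.6, 0.4, -1.1]
opening: 0.009
```

```bash
python3 go.py .0355 -.0355 .16 -180
```

```text
(array([-139. ,    9.9,  173.3]), array([-6.39, 23.86,  7.88])) [0.56131532 0.09007613 0.17759629] [ 1.57777163  0.3755557  -1.08346773] 0.009002702035820227
```

send_rows(
  deltas=[
    [-1,-0.035,-0.005,0.045,-2,8,2.6],
    [-1,-0.07,-0.005,0.09,-4.3,16,5.2],
    [-1,-0.105,0,0.13,-6.39,23.86,7.88],
    [-1,-0.135,0.005,0.165,-6.39,23.86,7.88],
    [-1,-0.139,0.01,0.1733,-6.39,23.86,7.88],
    [-1,-0.139,0.01,0.1733,-6.39,23.86,7.88],
    [-1,-0.139,0.01,0.1733,-6.39,23.86,7.88],
    [-1,-0.139,0.01,0.1733,-6.39,23.86,7.88],
    [-1,-0.139,0.01,0.1733,-6.39,23.86,7.88],
    [-1,-0.139,0.01,0.1733,-6.39,23.86,7.88],
  ],
)

```text
t: 23.4
tool_pos: [0.614, 0.3032, 0.1608]
tool_rot: [-1.316, 1.021, -1.026]
contact_force: [0.0, 0.1, -1.3]
opening: 0.0088
```

```bash
python3 look.py wrist w12;python3 go.py .0355 -.0355 .0935 -180
cat > ov.py <<'E'
import sys
from h import *;import pickle
t=sys.argv[1];d,o=pickle.load(open(t+'.pkl','rb'));R,p=cur(o)
P=lambda h,dx,dz:np.array([R@[dx+sx*.065,h-.045,dz+.0325]+p for sx in(-1,1)]+[R@[dx+sx*.065,h,dz+.0325]+p for sx in(-1,1)])
for dz in(-.002,0,.002): print(dz,(proj(P(.0262,0,dz),d)*1.5).round(0).tolist())
i=d["frame"][:,:,::-1].copy()
im=cv2.resize(i,(768,576),interpolation=cv2.INTER_CUBIC)
G={'lc':(.068,0,1,.022),'ba':(-.0355,.0355,0,.022),'bb':(-.0355,-.0355,0,.022),'tc':(-.068,0,1,.067),'tb':(.0355,-.0355,0,.067),'ta':(.0355,.0355,0,.067)}
col=[(0,255,0),(255,0,0),(0,255,255),(255,0,255)]
for n,k in enumerate(sys.argv[2:]):
    sk=G[k]
    def T(a):
        x,y,z=a
        if sk[2]: x,y=-y,x
        return skidpt(sk[0]+x,sk[1]+y,z+sk[3])
    draw(im,[s for s in cartonsegs(T) if s[0][2]>sk[3]+.03],d,col[n%4],1.5,0,0)
cv2.imwrite(f'pics/{t}o.png',im)
E
python3 ov.py w12 lc bb tc
```

```text
(array([-1.8, 67.2,  1. ]), array([-0.14,  0.3 ,  0.09])) [0.61391518 0.30332191 0.16071377] [ 0.71787713  0.45409759 -1.87445059] 0.008372144321827596
-0.002 [[145.0, 329.0], [619.0, 328.0], [208.0, 280.0], [557.0, 280.0]]
0 [[143.0, 322.0], [620.0, 321.0], [207.0, 275.0], [557.0, 275.0]]
0.002 [[142.0, 315.0], [622.0, 315.0], [206.0, 270.0], [558.0, 269.0]]
```

View pics/w12o.png

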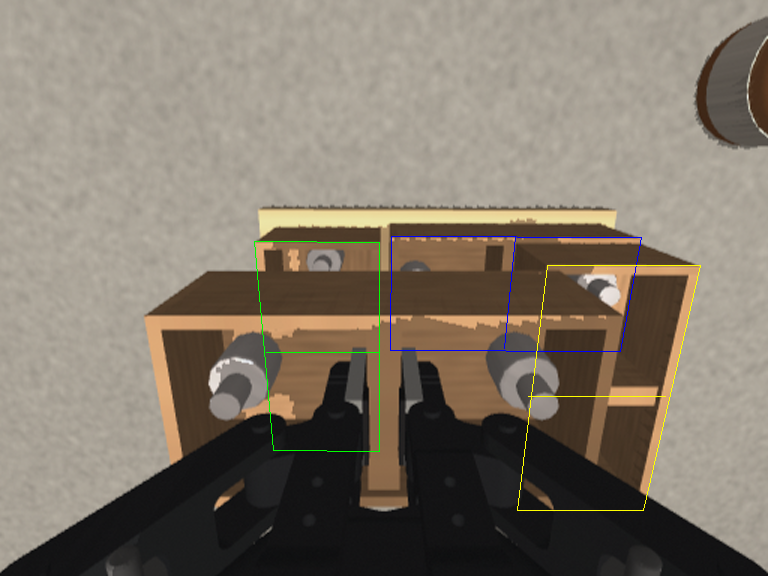

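send_rows(
  deltas=[
    [-1,-0.0018,0.005,-0.0007,0,0.3,0],
    [-1,-0.0018,0.015,-0.0007,0,0.3,0],
    [-1,-0.0018,0.028,-0.0007,0,0.3,0],
    [-1,-0.0018,0.04,-0.0007,0,0.3,0],
    [-1,-0.0018,0.05,-0.0007,0,0.3,0],
    [-1,-0.0018,0.055,-0.0007,0,0.3,0],
    [-1,-0.0018,0.055,-0.0007,0,0.3,0],
    [-1,-0.0018,0.055,-0.0007,0,0.3,0],
    [-1,-0.0018,0.055,-0.0007,0,0.3,0],
    [-1,-0.0018,0.055,-0.0007,0,0.3,0],
  ],
)

```text
t: 24.7
tool_pos: [0.6131, 0.3052, 0.1059]
tool_rot: [-1.314, 1.024, -1.029]
contact_force: [-0.1, -0.2, -2.5]
opening: 0.0091
```

```bash
python3 look.py wrist w13;python3 go.py .0355 -.0338 .093 -180; python3 ov.py w13 lc bb tc
```

```text
(array([ 0.3, 12.8, -0.1]), array([-0.15,  0.02,  0.09])) [0.61302683 0.30516601 0.10582761] [ 0.01907472  0.18487004 -2.27271416] 0.009131518356160565
-0.002 [[145.0, 329.0], [620.0, 328.0], [208.0, 280.0], [557.0, 280.0]]
0 [[144.0, 322.0], [621.0, 322.0], [207.0, 275.0], [558.0, 275.0]]
0.002 [[143.0, 315.0], [622.0, 315.0], [207.0, 270.0], [558.0, 270.0]]
```

View pics/w13o.png

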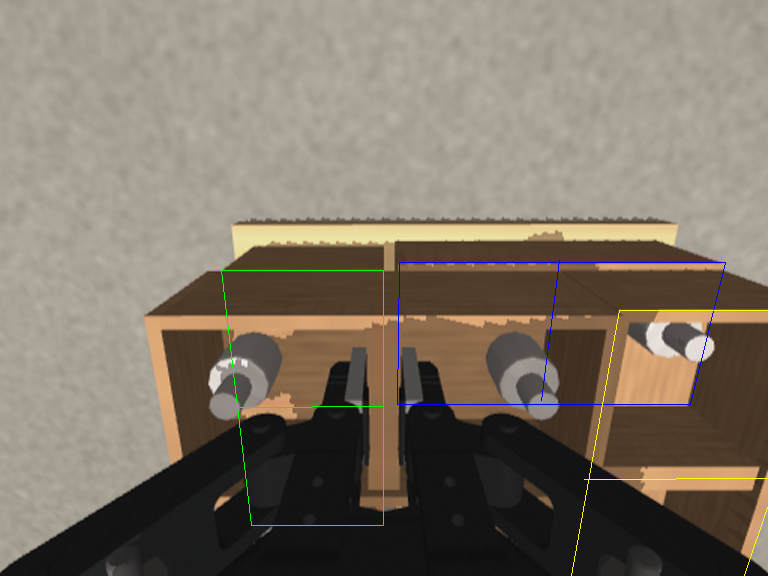

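send_rows(
  deltas=[
    [-1,0.0003,0.003,0,-0.15,0,0.09],
    [-1,0.0003,0.006,0,-0.15,0,0.09],
    [-1,0.0003,0.009,0,-0.15,0,0.09],
    [-1,0.0003,0.0108,0,-0.15,0,0.09],
    [-1,0.0003,0.0118,0,-0.15,0,0.09],
    [-1,0.0003,0.0124,0,-0.15,0,0.09],
    [-1,0.0003,0.013,0,-0.15,0,0.09],
    [-1,0.0003,0.0135,0,-0.15,0,0.09],
    [-1,0.0003,0.0135,0,-0.15,0,0.09],
    [-1,0.0003,0.0135,0,-0.15,0,0.09],
  ],
)

```text
t: 26.0
tool_pos: [0.6131, 0.3048, 0.0928]
tool_rot: [-1.316, 1.027, -1.027]
contact_force: [-4.6, -1.7, 5.2]
opening: 0.009
```

```bash
python3 look.py wrist w14;python3 go.py .0355 -.0338 .093 -180; python3 ov.py w14 lc bb tc
```

```text
(array([ 0. , -0.1, -0.1]), array([0.02, 0.02, 0.01])) [0.61305786 0.30485806 0.09286218] [-4.9763545  -1.74910049  6.10231595] 0.008795072615410944
-0.002 [[145.0, 329.0], [620.0, 328.0], [208.0, 280.0], [557.0, 280.0]]
0 [[144.0, 322.0], [621.0, 322.0], [207.0, 275.0], [558.0, 275.0]]
0.002 [[142.0, 315.0], [622.0, 315.0], [207.0, 270.0], [558.0, 270.0]]
```

View pics/w14o.png

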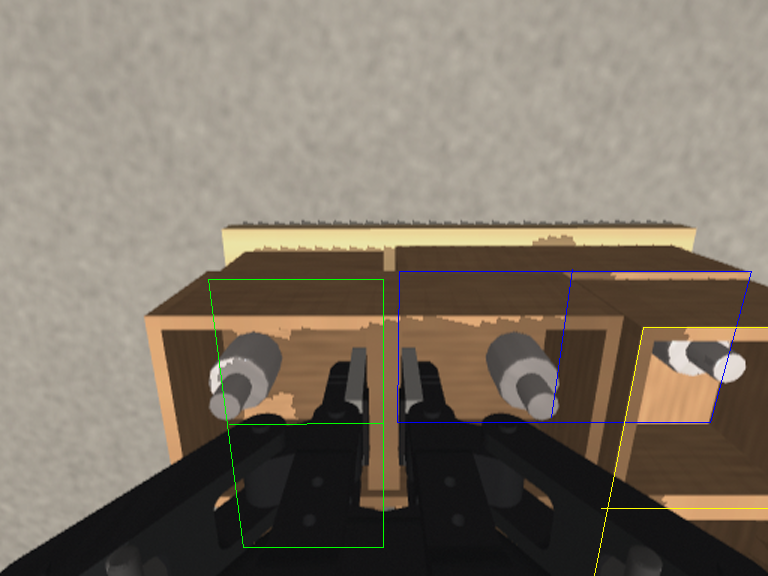

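Run:
```python
from h import *;import pickle
d,o=pickle.load(open('w14.pkl','rb'));i=d["frame"][:,:,::-1]
cv2.imwrite('pics/w14z.png',cv2.resize(i[160:300,370:512],None,fx=4.2,fy=4.2,interpolation=cv2.INTER_NEAREST))
```

```text
(no output)
```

View pics/w14z.png

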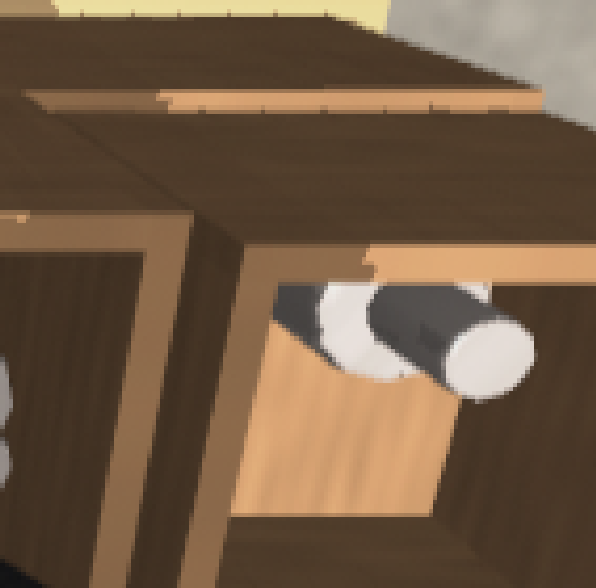

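```bash
python3 nxt.py -.111 .10
```

```text
(array([ 603.6,  -58.1, -306.3]), array([ 19.74, -73.62, -25.5 ])) [-4.9763545  -1.74910049  6.10231595] 0.008795072615410944
```

send_rows(
  deltas=[
    [-0.3,0,-0.0005,0,0,0,0],
    [-0.3,0,-0.0005,0,0,0,0],
    [-0.3,0,-0.0005,0,0,0,0],
    [-0.3,0,-0.04,0,0,0,0],
    [-0.3,0,-0.085,0,0,0,0],
    [-0.3,0.05,-0.09,-0.025,1.6,-5.9,-2],
    [-0.3,0.105,-0.09,-0.053,3.9,-14.7,-5.1],
    [-0.3,0.16,-0.09,-0.08,6.3,-23.6,-8.2],
    [-0.3,0.215,-0.09,-0.11,8.7,-32.4,-11.2],
    [-0.3,0.27,-0.09,-0.137,11,-41.2,-14.3],
  ],
)

```text
t: 27.3
tool_pos: [0.5458, 0.011, 0.1822]
tool_rot: [-1.508, 0.224, -0.712]
contact_force: [-0.3, -0.8, 0.2]
opening: 0.0299
```

```bash
python3 look.py top t15; python3 nxt.py -.111 .08
python3 - <<'E'
from h import *;import pickle
d,o=pickle.load(open('t15.pkl','rb'));i=d["frame"][:,:,::-1];sc=6;x0,y0=90,140
im=cv2.resize(i[y0:y0+90,x0:x0+110],None,fx=sc,fy=sc,interpolation=cv2.INTER_CUBIC);cv2.imwrite('pics/t15.png',im)
E
```

```text
(array([ 129.9,   59.6, -342. ]), array([  9.11, -32.35, -11.33])) [ 3.25906024 -2.63029187 -0.84432355] 0.02973560713644508
```

View pics/t15.png

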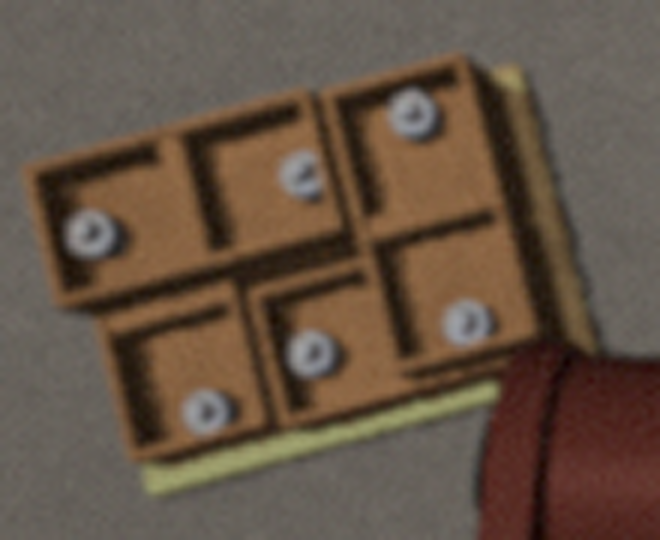

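send_rows(
  deltas=[
    [-0.3,0.022,0.004,-0.057,1.5,-5.4,-1.9],
    [-0.3,0.044,0.01,-0.114,3.5,-13,-4.5],
    [-0.3,0.066,0.02,-0.171,5.5,-20,-7],
    [-0.3,0.088,0.03,-0.228,7.5,-27,-9.5],
    [-0.3,0.11,0.04,-0.285,9.11,-32.35,-11.33],
    [-0.3,0.125,0.048,-0.325,9.11,-32.35,-11.33],
    [-0.3,0.1299,0.052,-0.342,9.11,-32.35,-11.33],
    [-0.3,0.1299,0.052,-0.342,9.11,-32.35,-11.33],
    [-0.3,0.1299,0.052,-0.342,9.11,-32.35,-11.33],
    [-0.3,0.1299,0.052,-0.342,9.11,-32.35,-11.33],
  ],
)

```text
t: 28.6
tool_pos: [0.4718, -0.3454, 0.1397]
tool_rot: [-1.527, -0.399, -0.422]
contact_force: [1.0, 0.4, -0.4]
opening: 0.0302
```

```bash
python3 look.py wrist w16; python3 nxt.py -.111 .026
```

```text
(array([ -2.4,  59.5, -10.1]), array([-0.29, -0.41,  0.04])) [0.51884472 0.05121705 0.65864615] 0.030286121907840646
```

View pics/w16.png

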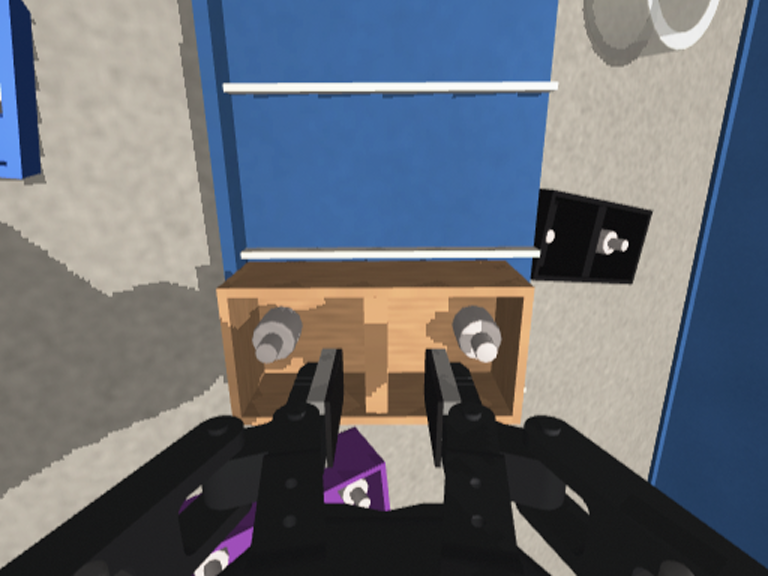

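send_rows(
  deltas=[
    [-0.3,-0.0028,0.005,-0.0105,-0.3,-0.4,0],
    [-0.3,-0.0028,0.015,-0.0105,-0.3,-0.4,0],
    [-0.3,-0.0028,0.035,-0.0105,-0.3,-0.4,0],
    [-0.3,-0.0028,0.05,-0.0105,-0.3,-0.4,0],
    [-0.3,-0.0028,0.0592,-0.0105,-0.3,-0.4,0],
    [-0.3,-0.0028,0.0592,-0.0105,-0.3,-0.4,0],
    [-1,-0.0028,0.0592,-0.0105,-0.3,-0.4,0],
    [-1,-0.0028,0.0592,-0.0105,-0.3,-0.4,0],
    [-1,-0.0028,0.0592,-0.0105,-0.3,-0.4,0],
    [-1,-0.0028,0.0592,-0.0105,-0.3,-0.4,0],
  ],
)

```text
t: 29.9
tool_pos: [0.4984, -0.3576, 0.0875]
tool_rot: [-1.535, -0.403, -0.42]
contact_force: [-3.8, 0.8, 3.2]
opening: 0.0088
```

```bash
python3 go.py .0355 .0355 .18 -180
```

```text
(array([ 81.4, -60.4, 646.1]), array([-19.69,  73.51,  25.59])) [ 0.49836965 -0.35764539  0.08749274] [-3.80336897  0.829567    3.21289676] 0.008799240523214454
```

send_rows(
  deltas=[
    [-1,0,-0.03,0,0,0,0],
    [-1,0,-0.07,0.01,0,0,0],
    [-1,0.01,-0.085,0.06,0,0,0],
    [-1,0.02,-0.085,0.12,-2,7.4,2.6],
    [-1,0.03,-0.085,0.18,-4.3,16.2,5.6],
    [-1,0.04,-0.08,0.24,-6.7,25,8.7],
    [-1,0.05,-0.078,0.3,-9.1,33.9,11.8],
    [-1,0.058,-0.075,0.36,-11.4,42.7,14.8],
    [-1,0.065,-0.072,0.42,-13.8,51.5,17.9],
    [-1,0.07,-0.07,0.475,-16.2,60.4,21],
  ],
)

```text
t: 31.15
tool_pos: [0.5171, 0.0246, 0.1794]
tool_rot: [-1.445, 0.557, -0.845]
contact_force: [1.5, -0.6, -3.3]
opening: 0.0087
```

```bash
python3 go.py .0355 .0355 .165 -180
```

```text
(array([-189.9,   -0.5,  185.3]), array([-6.58, 24.25,  7.96])) [0.51710355 0.02463048 0.17936898] [ 1.48231619 -0.5610795  -3.34519469] 0.008671125998521953
```

send_rows(
  deltas=[
    [-1,-0.042,-0.008,0.041,-2,8,2.6],
    [-1,-0.084,-0.008,0.082,-4.3,16,5.2],
    [-1,-0.126,-0.006,0.123,-6.58,24.25,7.96],
    [-1,-0.16,-0.003,0.157,-6.58,24.25,7.96],
    [-1,-0.185,0,0.181,-6.58,24.25,7.96],
    [-1,-0.1899,0,0.1853,-6.58,24.25,7.96],
    [-1,-0.1899,0,0.1853,-6.58,24.25,7.96],
    [-1,-0.1899,0,0.1853,-6.58,24.25,7.96],
    [-1,-0.1899,0,0.1853,-6.58,24.25,7.96],
    [-1,-0.1899,0,0.1853,-6.58,24.25,7.96],
  ],
)

```text
t: 32.4
tool_pos: [0.5453, 0.2856, 0.1652]
tool_rot: [-1.316, 1.021, -1.026]
contact_force: [0.4, 0.2, -1.7]
opening: 0.0085
```

```bash
python3 look.py wrist w17;python3 go.py .0355 .0355 .093 -180; python3 ov.py w17 lc ba tc tb
```

```text
(array([-2.2, 72.2,  0.9]), array([-0.13,  0.25,  0.1 ])) [0.54528535 0.28573286 0.16517406] [-0.32729235 -0.46615568 -2.29827304] 0.009303281641599786
-0.002 [[144.0, 329.0], [619.0, 328.0], [208.0, 280.0], [557.0, 280.0]]
0 [[143.0, 322.0], [620.0, 321.0], [207.0, 275.0], [557.0, 275.0]]
0.002 [[142.0, 315.0], [622.0, 315.0], [206.0, 270.0], [558.0, 269.0]]
```

View pics/w17o.png

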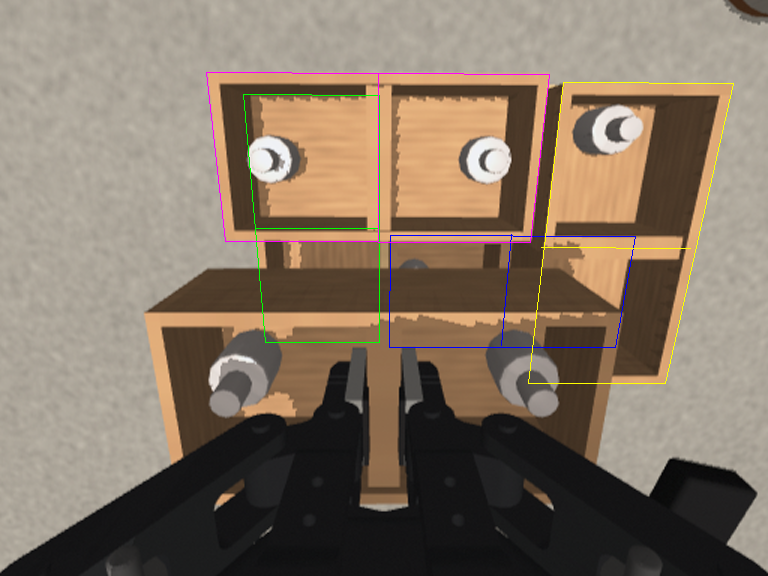

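send_rows(
  deltas=[
    [-1,-0.0022,0.005,-0.0018,-0.1,0.25,0.1],
    [-1,-0.0022,0.015,-0.0018,-0.1,0.25,0.1],
    [-1,-0.0022,0.025,-0.0018,-0.1,0.25,0.1],
    [-1,-0.0022,0.035,-0.0018,-0.1,0.25,0.1],
    [-1,-0.0022,0.039,-0.0018,-0.1,0.25,0.1],
    [-1,-0.0022,0.039,-0.0018,-0.1,0.25,0.1],
    [-1,-0.0022,0.039,-0.0018,-0.1,0.25,0.1],
    [-1,-0.0022,0.039,-0.0018,-0.1,0.25,0.1],
    [-1,-0.0022,0.039,-0.0018,-0.1,0.25,0.1],
    [-1,-0.0022,0.039,-0.0018,-0.1,0.25,0.1],
  ],
)

```text
t: 33.7
tool_pos: [0.543, 0.2879, 0.1261]
tool_rot: [-1.315, 1.026, -1.027]
contact_force: [0.1, -0.4, -2.4]
opening: 0.0091
```

```bash
python3 look.py wrist w18;python3 go.py .0355 .0381 .093 -180; python3 ov.py w18 tc tb
```

```text
(array([ 0.5, 33. ,  0.1]), array([-0.02,  0.04, -0.  ])) [0.54299498 0.28786667 0.12603318] [ 1.0147555  -0.66160512 -2.42394631] 0.00889244256608062
-0.002 [[145.0, 329.0], [620.0, 328.0], [208.0, 280.0], [557.0, 280.0]]
0 [[144.0, 322.0], [621.0, 322.0], [207.0, 275.0], [558.0, 275.0]]
0.002 [[143.0, 315.0], [622.0, 315.0], [207.0, 270.0], [558.0, 269.0]]
```

View pics/w18o.png

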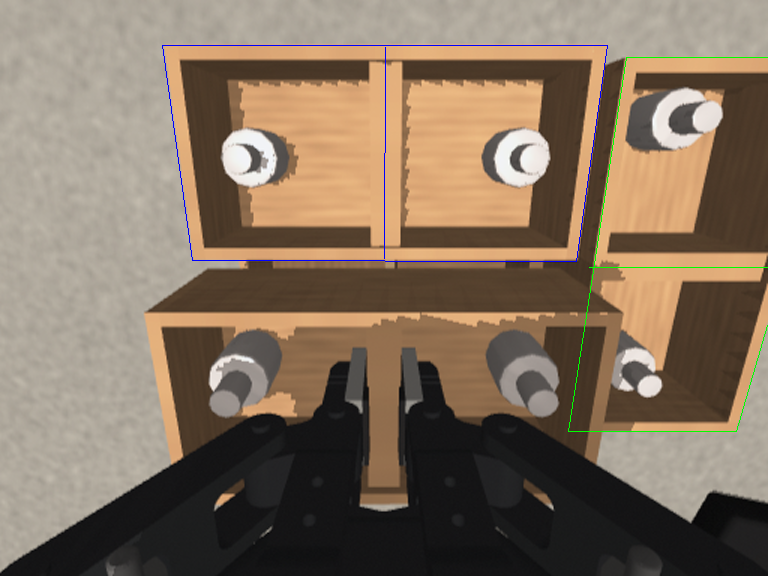

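send_rows(
  deltas=[
    [-1,0.0005,0.008,0.0001,0,0,0],
    [-1,0.0005,0.016,0.0001,0,0,0],
    [-1,0.0005,0.024,0.0001,0,0,0],
    [-1,0.0005,0.029,0.0001,0,0,0],
    [-1,0.0005,0.0315,0.0001,0,0,0],
    [-1,0.0005,0.0324,0.0001,0,0,0],
    [-1,0.0005,0.0331,0.0001,0,0,0],
    [-1,0.0005,0.0337,0.0001,0,0,0],
    [-1,0.0005,0.0337,0.0001,0,0,0],
    [-1,0.0005,0.0337,0.0001,0,0,0],
  ],
)

```text
t: 35.0
tool_pos: [0.5434, 0.2875, 0.0932]
tool_rot: [-1.315, 1.026, -1.027]
contact_force: [-3.4, -1.3, 4.7]
opening: 0.0091
```

```bash
python3 look.py wrist w19;python3 go.py .0355 .0381 .093 -180; python3 ov.py w19 tc tb
```

```text
(array([ 0.1,  0.1, -0.2]), array([-0.04,  0.05, -0.  ])) [0.54340225 0.28751972 0.09313884] [-3.18719293 -0.6827668   5.02450137] 0.00899858797404436
-0.002 [[145.0, 329.0], [620.0, 328.0], [208.0, 280.0], [557.0, 280.0]]
0 [[144.0, 322.0], [621.0, 322.0], [207.0, 275.0], [558.0, 275.0]]
0.002 [[142.0, 315.0], [622.0, 315.0], [207.0, 270.0], [558.0, 269.0]]
```

View pics/w19o.png

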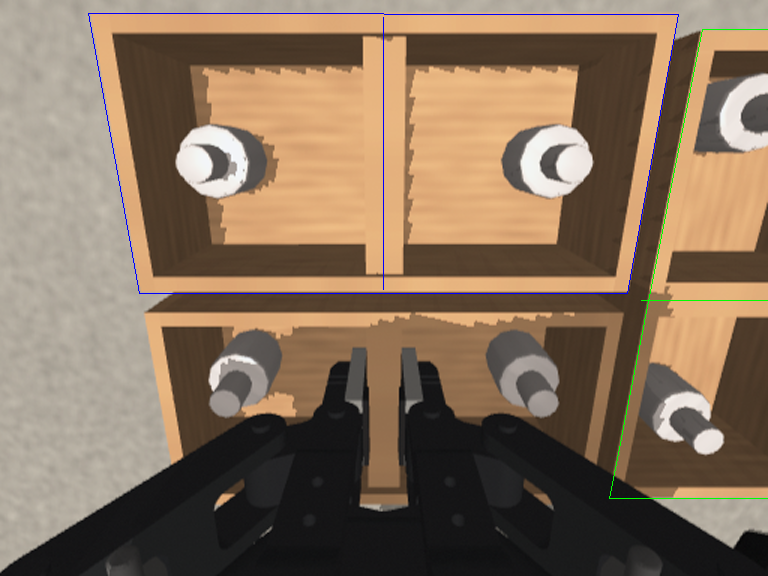

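send_rows(
  deltas=[
    [-0.3,0,-0.0005,0,0,0,0],
    [-0.3,0,-0.0005,0,0,0,0],
    [-0.3,0,-0.0005,0,0,0,0],
    [-0.3,0,-0.03,0,0,0,0],
    [-0.3,0,-0.08,0,0,0,0],
    [-0.3,0.04,-0.11,0,0,0,0],
    [-0.3,0.1,-0.12,0,0,0,0],
    [-0.3,0.16,-0.12,0,0,0,0],
    [-0.3,0.22,-0.12,0,0,0,0],
    [-0.3,0.27,-0.12,0,0,0,0],
  ],
)

```text
t: 36.3
tool_pos: [0.6091, 0.0233, 0.2123]
tool_rot: [-1.315, 1.026, -1.028]
contact_force: [0.1, -0.1, -0.7]
opening: 0.03
```

```bash
python3 look.py top t20;python3 look.py side s20; python3 ov.py t20 tc ta tb
python3 - <<'E'
import cv2,numpy as np
i=cv2.imread('pics/t20o.png')[190:350,130:310];j=cv2.imread('pics/s20.png')[290:450,220:420]
cv2.imwrite('pics/fin.png',cv2.resize(np.hstack([i,j]),None,fx=2.1,fy=2.1,interpolation=cv2.INTER_CUBIC))
E
```

```text
-0.002 [[293.0, 238.0], [373.0, 216.0], [297.0, 243.0], [374.0, 222.0]]
0 [[293.0, 237.0], [372.0, 215.0], [297.0, 242.0], [374.0, 221.0]]
0.002 [[292.0, 236.0], [372.0, 214.0], [297.0, 241.0], [373.0, 220.0]]
```

View pics/fin.png

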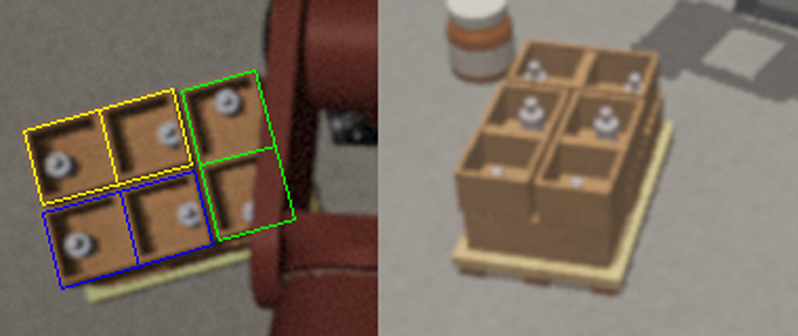

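View pics/t20.png

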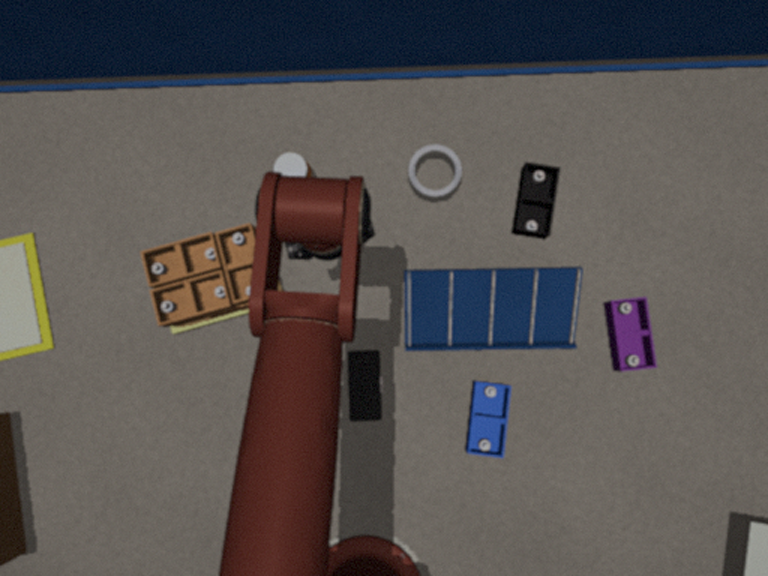

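```bash
python3 -c "
from station import *
print(get_obs()['contact_force'],finish_job())"
```

```text
the job is handed in; nothing more can be done
[-0.36623186  0.7662046   0.49570617] None
```

The four cartons from the rack are stacked on the skid and the job is handed in at about 36 s. The order was low_cross, top_cross, top_b, then top_a. Each carton was gripped by its partition and lowered in small steps to a light contact of about 10 N. It was then released and the gripper withdrawn straight up.

**Position:** The last top picture matches the planned layout, and the wrist pictures showed gaps of about 5.5–6 mm in the second layer. The arm hid part of top_cross in the last top picture, but an earlier, unobstructed one showed it in place.

**Level and upright:** In the side view the stack looks level, with the cartons open side up.

**Other things on the bench:** The instrument case, tape roll, jar and look-alikes appear where they were; this was judged by eye, and the jar is partly hidden in the last top picture. The two cartons already laid were only partly visible once covered, and they matched their outlines in the pictures before that.

**Gripper:** At the end it was clear of everything, with the force reading near zero.

**What disagreed:** The first skid yaw estimate was about 0.2° off and the rack position about 3 mm off. Both were corrected from the wrist camera before they mattered. Two cartons took an extra 1–2 mm of lowering before contact.

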